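# Put the clean tumblers away in the latched counter cabinet

### The arm

A 6-joint arm with a two-finger parallel gripper is mounted at the origin on the work surface. World frame = base frame: x ahead of the robot, y to its left, z up, the work surface at z = 0. Lengths are in m, angles in rad, forces in N, time in s.
With the tool pointing down it reaches from about 0.375 to 0.9 m from the base axis. Payload 3.1 kg.
Tool frame: the origin (TCP) lies on the centre line of the jaws, within the pads' length; the fingertips stand 8 mm ahead of it and the grasp point (between the pads) lies 11 mm behind it (bot.tip_reach is the distance from the TCP to the fingertips, in m); z points along the fingers, y is the line along which they close (so a half turn about z gives the same grasp; the last joint's range is limited). The gripper opens to 87 mm and grips with 3 to 60 N. Pads are 19 mm wide; open, the fingers measure 117 mm over their backs; the gripper's body (75 mm by 190 mm) begins 51 mm behind the grasp point.
Start: joints at [-0.178, 0.527, 1.433, -0, 1.181, -0.178], TCP at [0.625, 0, 0.231] pointing down, gripper open.
Joint ranges: [-3.08, 3.08], [-0.75, 2.2], [0.22, 2.44], [-1.43, 4.57], [0, 2.65], [-2.85, 2.85]. Speed limits (rad/s): [2.79, 2.79, 3.14, 3.14, 3.14, 3.14].

### API

Orientations are given as a unit quaternion [w, x, y, z].
In Python, from rig import bot gives the robot as it stands.
- The arm moves only by the tool send_rows, never from a script. Its arguments are lists of equal length, an entry for each row: "linear": the shift along the tool's x, y, z normalised to -1 to 1, where 1 is 0.02 m, a list of three; "dr": the turn, a rotation vector about the tool's x, y, z normalised to -1 to 1, where 1 is 5 degrees, a list of three; "claw": the closure, from -1 (fully open) to 1 (shut), so that 0 is half open. A call has 1 to 10 rows; each row shifts and turns the commanded pose from where the row before left it, along the tool's axes as they then stand; what a row does not reach is not made up. A row lasts 1/12 s, in which the tool goes at most 41.7 mm and 7.16 degrees, less where a joint would pass 70% of its speed; a pose out of reach is approached as far as the arm can. A call with a number of a shift or a turn outside -1 to 1 is refused whole. A call with a gripper value outside its range is refused whole. The fingers move at their own pace and stop on an object; "grip_force" is the grip in N (left out, the last holds). Time passes only in rows, so rows that do not move let the fingers close. It gives the time, the measured TCP pose, the force, the opening and the grip force at its end, in the units of the state.
- bot.observe(): the state, without advancing time (a new reading comes with each control period).
- bot.get_image(name): name is "scene" or "side" or "wrist"; returns the picture (384x512x3 uint8, red, green, blue); there is no depth.
- bot.camera_params(name): a dict with "camera_matrix" (3x3 intrinsics, pixels), "D" ([k1, k2, p1, p2, k3] as OpenCV has them; the pictures are not rectified), "world_from_camera" (4x4, takes a point from camera to world coordinates). Camera axes: x right, y down, z forward; pixel columns grow to the right and rows downward; lengths in m; the calibration is good to about 2 mm. A picture is of the moment at which its call begins: read the wrist's pose just before it. camera_params takes no time and is no camera call; for the wrist camera it gives the pose at the moment of the call.
- bot.finish_job(): hands the job in; it is judged then, once.
Trained networks look in the newest picture that a camera, given by its name, has taken for a name from the list of things; names that differ only in an ending like _2 or _b are one class to them, and where a whole thing is asked for, a point or a joint stands for the part that bears it (a point fixed in the world has none). Each returns a list of dicts, best first, with "p" (0 to 1); they miss things now and then, are a little off and sometimes report something else, mostly with a low value. They report only what shows in the picture. A call takes as long as a camera call.
- bot.recognise(target, camera): "xyz" ([x, y, z] in m, in world coordinates, good to about 4 mm: the middle of the surface that is visible of it).
- bot.silhouettes(target, camera): "pixels" (384x512 bool, what is visible of it).
- bot.tip_of(target, camera): "xyz" ([x, y, z] in m, in world coordinates, good to about 4 mm: a listed point, or the origin of a listed thing).
The state is a dict: "clock": time; "joints": joint angles; "qd": joint speeds; "joint_torque": joint torques, N m; "eef_pos": TCP position; "tool_rot": TCP orientation; "wrist_force": force on the tool from outside, world axes, zero at the start; "torque": the same for the moment, N m; "opening": finger opening in m; "grasp_force": force on a finger pad.
Only numpy, scipy, OpenCV 4.12 (cv2) and the standard library are available. Lean on these libraries where they do the work, as an engineer would, in place of code of your own. Each camera call takes 0.05 s, during which the arm holds its last target. There are 200 camera calls.

### The job

The clean frosted tumblers on the ledge must go back into the small glass-topped cabinet: with the wooden dowel, poke its spring catch back through the small hole in the staff side so that the lid springs up, then raise the lid until its folding stay locks straight. Stand every tumbler upright inside while the stay holds the lid, then break the stay's knee, let the lid come down gently, never slamming it, and press it shut until the catch snaps home. Finish with the dowel lying back in its two-prong rest, and leave the other things on the ledge standing where they are.

Things in the scene. Friction and masses are not known exactly. Their poses are not given: they have to be found in the camera images.
- cabinet: fixed cream cabinet, 210 (x) x 380 (y) x 140 mm to its rim, walls 10 mm, under a hinged glass lid; origin at the centre of its underside, x from the staff side (towards the robot) to the customers' side, which is sliding glass. The lid's hinge line runs along y at x = 105, z = 140 mm
- cabinet_floor (a point): centre of the inner floor, 10 mm above the ledge. Clear inside for x = -95 to 99, y = -180 to 180 mm, except for the sheet cover of the catch (cabinet frame x = -95 to -48, y = -34 to 34, z = 60 to 135 mm). Two sprung 10 mm plungers inside the staff wall, at x = -88, y = -155 and 155 mm, rise 20 mm above the rim with the lid up
- hole (a point): centre of the outer mouth of the round release hole, 26 mm wide, through a nickel collar (40 mm outside) that stands 8 mm out of the middle of the staff-side wall, 85 mm above the ledge; its axis is the cabinet's x. The catch plate (36 mm wide, 64 mm tall) waits 38 mm inside this mouth
- catch (a joint): spring catch behind the hole, m: 0 is home, grows as the dowel pushes it in (the cabinet's +x), stop at 0.014; the lid is free from about 0.008. About 2.6 N at first, 7 N at the stop; it springs back when let go
- lid (a joint): lid angle about its hinge, rad: 0 shut. Freed, sprung plungers pop it up to about 0.10; raised with the stay locked it reads about 1.42. 0.8 kg, damped hinge: with the stay broken it sinks by itself in some 3 s and rests on the plungers at about 0.10; 5 to 15 N down on the near edge then shuts it and snaps the catch
- lid_handle (a point): centre of the lid's chrome bar, 12 mm thick, 110 mm long along the cabinet's y (88 mm clear between its posts), its axis 35 mm above the lid's top face; with the lid shut it lies at x = -75, z = 187 mm in the cabinet's frame. It moves with the lid
- lid_edge (a point): top face of the lid's frame at the middle of its near edge, 198 mm from the hinge line along the lid. The lid is 12 mm thick, 210 mm deep and 400 mm wide. It moves with the lid
- knee (a joint): knee of the folding stay, rad: 0 folded (lid shut), 2.53 straight, 2.71 the stop past straight. Raise the lid as far as the stay allows (lid 1.43), ease off, and a light spring carries the knee past straight; from 2.62 up it is locked. Moved back below about 1.9 it is broken and the lid sinks
- knee_knob (a point): centre of the black knob on the stay's knee, 18 mm thick, 40 mm long along the cabinet's y, beyond the right-hand (-y) wall. It swings 101 mm from a pivot at x = -60, z = 120 mm (cabinet frame) on that wall; locked, it is at about x = 12, y = -237, z = 192 mm. Pushed down and away from the robot (under 8 N) it breaks the stay
- dowel_mid (a point): centre of the release dowel: a plain round wooden rod, 16 mm thick, 200 mm long, 30 g; x is along its length
- dowel: the same dowel, the same point
- rest_seat (a point): where the dowel's centre lies when home in its steel rest, 45 mm above the ledge; x along the dowel. The rest has a base plate 150 x 50 x 8 mm and two V-shaped prongs 110 mm apart (each 10 mm along the dowel, tips 53 mm above the ledge), so the dowel is free between them
- tumbler1_mid (a point): frosted tumbler, 60 mm across the rim, 57 mm at the foot, 105 mm tall, 3 mm wall, 0.18 kg, open upwards; this point is its centre, half-way up; z along its axis
- tumbler2_mid (a point): frosted tumbler, 60 mm across the rim, 57 mm at the foot, 105 mm tall, 3 mm wall, 0.18 kg, open upwards; this point is its centre, half-way up; z along its axis (like the others; may be absent)
- tumbler3_mid (a point): frosted tumbler, 60 mm across the rim, 57 mm at the foot, 105 mm tall, 3 mm wall, 0.18 kg, open upwards; this point is its centre, half-way up; z along its axis (like the others; may be absent)
- sugar: bystander, to be left alone: sugar pourer: glass jar with a steel flap cap, 68 mm across, 110 mm tall; origin at the centre of its underside
- creamer: bystander, to be left alone: steel creamer jug with a side handle, 60 mm across, 75 mm tall; origin at the centre of its underside
- tin: bystander, to be left alone: tapered steel milkshake tin, 96 mm across the rim, 175 mm tall; origin at the centre of its underside
- scoop: bystander, to be left alone: fluted aluminium ice scoop lying on the ledge, 200 mm long, about 65 mm high; origin at the centre of its underside
- menu_stand: bystander, to be left alone: red bakelite menu stand with a card, base 70 x 120 mm, 187 mm tall; origin at the centre of its underside
- salt: bystander, to be left alone: salt shaker, 40 mm across, 84 mm tall; origin at the centre of its underside
- pepper: bystander, to be left alone: pepper shaker, 40 mm across, 84 mm tall; origin at the centre of its underside

How it is judged:
On the way, in this order (a step that is already met when the one before it is completed fails the run):
1. the dowel pushes the catch back through the hole and the lid springs up (value of joint catch above 0.006 m and contact force between dowel and catch above 0.3 N and value of joint lid above 0.04 rad), for 0.05 s.
2. the lid is raised and its folding stay is locked past straight (value of joint knee above 2.612 rad and value of joint lid above 1.36 rad), for 0.5 s.
3. every tumbler stands upright on the cabinet's floor while the stay still holds the lid up (x of tumbler1_mid in the frame of cabinet between -0.08 and 0.08 m and y of tumbler1_mid in the frame of cabinet between -0.17 and 0.17 m and z of tumbler1_mid in the frame of cabinet between 0.052 and 0.075 m and angle between each of tumbler1_mid, tumbler2_mid, tumbler3_mid's own z axis and vertical below 0.15 rad and x of tumbler2_mid in the frame of cabinet between -0.08 and 0.08 m and y of tumbler2_mid in the frame of cabinet between -0.17 and 0.17 m and z of tumbler2_mid in the frame of cabinet between 0.052 and 0.075 m and x of tumbler3_mid in the frame of cabinet between -0.08 and 0.08 m and y of tumbler3_mid in the frame of cabinet between -0.17 and 0.17 m and z of tumbler3_mid in the frame of cabinet between 0.052 and 0.075 m and value of joint knee above 2.582 rad), for 0.3 s.
4. the stay's knee is broken (value of joint knee below 2.032 rad), for 0.1 s.
At the end, for the whole second after the job is handed in: every tumbler stands upright (within 0.15 rad) on the cabinet's floor; the lid is shut (under 0.025 rad) with the catch home (within 3 mm); the dowel lies in both prongs of its rest, within 30 mm lengthways (x of tumbler1_mid in the frame of cabinet between -0.08 and 0.08 m and y of tumbler1_mid in the frame of cabinet between -0.17 and 0.17 m and z of tumbler1_mid in the frame of cabinet between 0.052 and 0.075 m and angle between each of tumbler1_mid, tumbler2_mid, tumbler3_mid's own z axis and vertical below 0.15 rad and x of tumbler2_mid in the frame of cabinet between -0.08 and 0.08 m and y of tumbler2_mid in the frame of cabinet between -0.17 and 0.17 m and z of tumbler2_mid in the frame of cabinet between 0.052 and 0.075 m and x of tumbler3_mid in the frame of cabinet between -0.08 and 0.08 m and y of tumbler3_mid in the frame of cabinet between -0.17 and 0.17 m and z of tumbler3_mid in the frame of cabinet between 0.052 and 0.075 m and x of dowel_mid in the frame of rest_seat between -0.03 and 0.03 m and y of dowel_mid in the frame of rest_seat between -0.008 and 0.008 m and z of dowel_mid in the frame of rest_seat between -0.006 and 0.006 m and value of joint lid below 0.025 rad and value of joint catch below 0.003 m); the robot touches nothing.
It fails at once if the lid is slammed (falls faster than 1.8 rad/s) (velocity of joint lid below -1.8 rad/s).
It fails at once if a bystander is tipped over or shoved more than 50 mm (distance of any of sugar, creamer, tin, scoop, menu_stand, salt, pepper from where it was at the start of the episode above 0.05 m or angle between any of sugar, creamer, tin, scoop, menu_stand, salt, pepper's own z axis and vertical above 0.5 rad).
Of tumbler1, tumbler2, tumbler3 only 2 to 3 are there at a start; the rules pass over those that are not, and their reading is None.
At some moment in a run one of tumbler1, tumbler2, tumbler3 may be knocked a few centimetres aside while the robot is not near it.
It also fails if it takes over 208 s, if anything falls off the work surface, if the arm or the gripper's body presses on something with over 40 N, if the wrist force passes 120 N, or if a joint passes its speed limit or range.

## Working session

There is one attempt and no reset: what is moved stays moved. The work goes in short steps, Python scripts to look and compute and a tool call to move; the robot and the scene stay as the last step left them, time stands still between calls to the robot, and variables do not carry over. Pictures are saved under pics/ and viewed, at most 14 in all, crops included, and the job is handed in when it is done.

Besides the shell and the picture viewer there is one more tool, called after "Call:" as a command line: name --argument value ..., lists and objects as JSON in quotes. send_rows: Moves the arm, as the interface text tells. Scaled input: -1 to 1 covers 0.02 m each way for a shift and 5 degrees each way for a turn. Its arguments: {"type":"object","properties":{"linear":{"type":"array"},"dr":{"type":"array"},"claw":{"type":"array"},"grip_force":{"type":"number"}},"required":["linear","dr","claw"]}

```bash
mkdir -p pics; ls; cat > s1.py <<'E'
from rig import bot
import cv2
o=bot.observe();print(o)
for c in ("scene","side"):
    cv2.imwrite(f"pics/{c}0.png",bot.get_image(c)[:,:,::-1])
    for t in ["cabinet","hole","lid_handle","knee_knob","dowel_mid","rest_seat","tumbler1_mid","sugar","creamer","tin","scoop","menu_stand","salt","pepper"]:
        try: r=bot.tip_of(t,c)
        except Exception as e: r=[];print(t,e)
        print(c,t,[(round(d['p'],2),[round(float(v),3) for v in d['xyz']]) for d in r[:4]])
E
python3 s1.py
```

```text
pics
{'clock': 0.0, 'joints': array([-1.78509395e-01,  5.28478908e-01,  1.43388506e+00, -3.98630088e-06,
        1.18140179e+00, -1.78492722e-01]), 'qd': array([ 0.00045806, -0.00076771, -0.001236  , -0.00076795,  0.00171551,
        0.00041418]), 'joint_torque': array([-5.45745443e-04, -4.40045428e+01, -1.76593530e+01,  6.32597599e-02,
        5.83207863e-02, -1.53719384e-04]), 'eef_pos': array([6.24290289e-01, 1.50530594e-04, 2.29569279e-01]), 'tool_rot': array([-8.91463129e-04,  7.07111722e-01,  7.07101006e-01, -6.21195777e-04]), 'wrist_force': array([0.5104562 , 0.02322024, 0.20534164]), 'torque': array([ 0.03168779,  0.04211185, -0.02193719]), 'grasp_force': 0.0, 'opening': 0.087019020157396}
scene cabinet [(0.65, [0.6, 0.014, -0.001])]
scene hole []
scene lid_handle [(0.58, [0.526, 0.001, 0.186])]
scene knee_knob [(0.45, [0.637, -0.22, 0.045]), (0.26, [0.484, 0.433, 0.05])]
scene dowel_mid [(0.81, [0.437, -0.377, 0.048])]
scene rest_seat [(0.65, [0.44, -0.375, 0.045]), (0.46, [0.635, -0.219, 0.043])]
scene tumbler1_mid [(0.8, [0.393, -0.214, 0.055])]
scene sugar [(0.62, [0.563,
[... 375 characters left out ...]
.379, 0.048])]
side hole [(0.77, [0.484, -0.0, 0.084])]
side lid_handle [(0.82, [0.522, 0.005, 0.184]), (0.18, [0.771, 0.164, 0.001])]
side knee_knob []
side dowel_mid [(0.77, [0.442, -0.379, 0.047]), (0.46, [0.393, -0.21, 0.056])]
side rest_seat [(0.77, [0.444, -0.377, 0.045])]
side tumbler1_mid [(0.65, [0.393, -0.211, 0.054])]
side sugar [(0.57, [0.641, -0.216, 0.043])]
side creamer [(0.92, [0.438, 0.338, -0.0])]
side tin [(0.91, [0.704, 0.335, 0.001]), (0.75, [0.441, -0.373, 0.047])]
side scoop [(0.63, [0.771, 0.167, 0.004]), (0.59, [0.643, -0.452, 0.003])]
side menu_stand []
side salt [(0.62, [0.769, 0.167, 0.003])]
side pepper [(0.6, [0.773, 0.099, 0.001]), (0.48, [0.77, 0.165, 0.002])]
```

View pics/scene0.png

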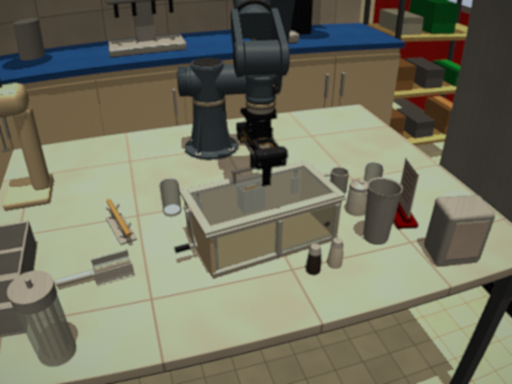

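View pics/side0.png

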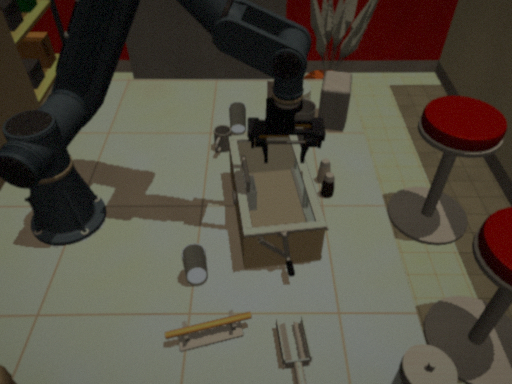

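```bash
cat > h.py <<'E'
from rig import bot
import cv2, numpy as np
def ray(c,uv,P=None):
    P=P or bot.camera_params(c); K=np.array(P["camera_matrix"]);D=np.array(P["D"]);T=np.array(P["world_from_camera"])
    n=cv2.undistortPoints(np.array([[uv]],float),K,D)[0,0]
    d=T[:3,:3]@np.array([n[0],n[1],1]);return T[:3,3],d/np.linalg.norm(d)
def onz(c,uv,z,P=None):
    o,d=ray(c,uv,P);return (o+d*(z-o[2])/d[2]).round(4)
def proj(c,X,P=None):
    P=P or bot.camera_params(c);T=np.linalg.inv(np.array(P["world_from_camera"]))
    return cv2.projectPoints(np.atleast_2d(np.array(X,float)),cv2.Rodrigues(T[:3,:3])[0],T[:3,3],np.array(P["camera_matrix"]),np.array(P["D"]))[0][:,0]
def snap(c,name,box=None,s=1):
    im=bot.get_image(c)[:,:,::-1]
    if box: x0,y0,x1,y1=box; im=im[y0:y1,x0:x1]
    cv2.imwrite(f"pics/{name}.png",cv2.resize(im,None,fx=s,fy=s,interpolation=cv2.INTER_CUBIC))
def net(t,c,f="tip_of",n=4):
    r=getattr(bot,f)(t,c); return [(round(float(d['p']),2),np.round(d['xyz'],4).tolist()) for d in r[:n]]
E
python3 - <<'E'
from h import *
a=cv2.imread("pics/scene0.png")[140:280,100:410]; b=cv2.imread("pics/side0.png")[95:350,140:350]
cv2.imwrite("pics/c1.png",cv2.resize(a,None,fx=2.55,fy=2.55,interpolation=cv2.INTER_CUBIC))
cv2.imwrite("pics/c2.png",cv2.resize(b,None,fx=2.35,fy=2.35,interpolation=cv2.INTER_CUBIC))
print(onz("scene",(373,164),.105),onz("side",(237,106),.105))
for t in ["tumbler1","dowel"]:
  for c in ("scene","side"): print(t,c,net(t,c,"recognise"))
E
```

```text
[0.4755 0.4376 0.105 ] [0.4883 0.4345 0.105 ]Traceback (most recent call last):
  File "<stdin>", line 7, in <module>
  File "h.py", line 17, in net
    r=getattr(bot,f)(t,c); return [(round(float(d['p']),2),np.round(d['xyz'],4).tolist()) for d in r[:n]]
ValueError: it knows: cabinet, cabinet_floor, catch, creamer, dowel, dowel_mid, hole, knee, knee_knob, lid, lid_edge, lid_handle, menu_stand, pepper, rest_seat, salt, scoop, sugar, tin, tumbler1_mid, tumbler2_mid
```

View pics/c1.png

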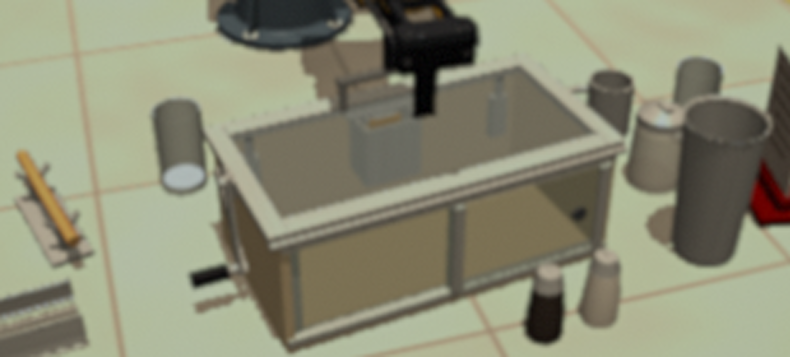

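View pics/c2.png

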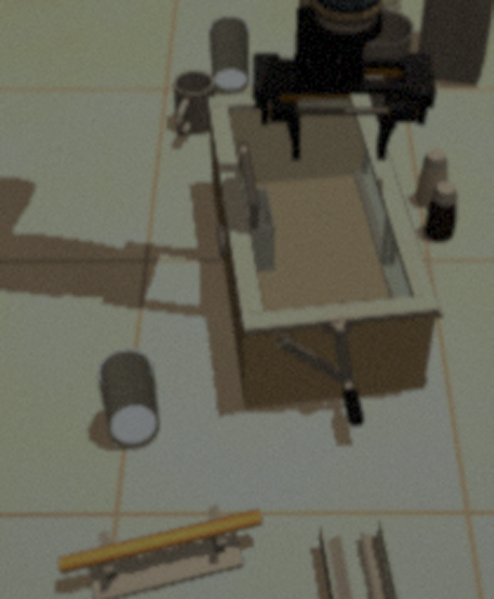

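```bash
python3 - <<'E'
from h import *
from scipy.optimize import least_squares
f1=lambda u,v:(100+u/2.55,140+v/2.55); f2=lambda u,v:(140+u/2.35,95+v/2.35)
P1=bot.camera_params("scene");P2=bot.camera_params("side")
s=[f1(207,130),f1(520,57),f1(622,143),f1(272,238)]; q=[f2(245,325),f2(437,312),f2(212,100)]
S=np.array([onz("scene",p,.152,P1) for p in s]);Q=np.array([onz("side",p,.152,P2) for p in q]);print(S,Q,sep="\n")
L=np.array([[-.105,-.2],[-.105,.2],[.105,.2],[.105,-.2]]); A=np.vstack([L,L[[0,3,1]]]);B=np.vstack([S,Q])[:,:2]
def r(p):
    c,s_=np.cos(p[2]),np.sin(p[2]);return ((A@np.array([[c,s_],[-s_,c]])+p[:2])-B).ravel()
f=least_squares(r,[.6,0,0],loss='soft_l1',f_scale=.004);print(f.x,r(f.x).reshape(-1,2).round(3))
for n,p in(("scene",[f1(22,157),f1(72,240)]),("side",[f2(62,563),f2(260,518)])):
    e=np.array([onz(n,x,.047) for x in p]);print(n,"dowel",e,e.mean(0),np.degrees(np.arctan2(*(e[1]-e[0])[[1,0]])),np.linalg.norm(e[1]-e[0]))
# tumblers foot discs
print(onz("side",f2(134,424),.003),onz("scene",f1(184,177),.003),onz("side",f2(230,78),.003))
for t in("tumbler1_mid","tumbler2_mid"):
  for c in("scene","side"):bot.get_image(c);print(t,c,net(t,c))
P=bot.camera_params("wrist");print(np.round(P["world_from_camera"],3),P["camera_matrix"])
E
```

```text
[[ 0.5283 -0.1915  0.152 ]
 [ 0.4783  0.189   0.152 ]
 [ 0.6828  0.2204  0.152 ]
 [ 0.7317 -0.1646  0.152 ]]
[[ 0.5232 -0.1926  0.152 ]
 [ 0.7256 -0.1754  0.152 ]
 [ 0.4749  0.1912  0.152 ]]
[0.60367107 0.01186567 0.12178525] [[-0.005 -0.008]
 [-0.003  0.009]
 [ 0.001  0.003]
 [ 0.    -0.009]
 [ 0.001 -0.007]
 [ 0.007  0.002]
 [ 0.     0.006]]
scene dowel [[ 0.3546 -0.3998  0.047 ]
 [ 0.5383 -0.3519  0.047 ]] [ 0.44645 -0.37585  0.047  ] 14.614525425830706 0.18984230297802432
side dowel [[ 0.3486 -0.4013  0.047 ]
 [ 0.5389 -0.3549  0.047 ]] [ 0.44375 -0.3781   0.047  ] 13.702802254984386 0.1958750877472682
[ 0.3963 -0.2105  0.003 ] [ 0.3905 -0.2107  0.003 ] [0.4885 0.4429 0.003 ]
tumbler1_mid scene [(0.81, [0.3932, -0.2146, 0.0566]), (0.36, [0.5046, 0.001, 0.1556])]
tumbler1_mid side [(0.68, [0.3958, -0.2093, 0.0523]), (0.46, [0.77, 0.1649, 0.0058])]
tumbler2_mid scene []
tumbler2_mid side []
[[ 1.    -0.001  0.     0.625]
 [-0.001 -0.962 -0.275  0.075]
 [ 0.     0.275 -0.962  0.385]
 [ 0.     0.     0.     1.   ]] [[334.18244696   0.         256.67772039]
 [  0.         334.18244696 193.00841354]
 [  0.           0.           1.        ]]
```

Call:
send_rows --linear '[[-0.95,-0.46,0],[-0.95,-0.46,0],[-0.95,-0.46,0],[-0.95,-0.46,0],[-0.95,-0.46,0],[-0.95,-0.46,0],[-0.95,-0.46,0],[-0.95,-0.46,0],[-0.95,-0.46,0],[-0.95,-0.46,0]]' --dr '[[0,0,0],[0,0,0],[0,0,0],[0,0,0],[0,0,0],[0,0,0],[0,0,0],[0,0,0],[0,0,0],[0,0,0]]' --claw '[-1,-1,-1,-1,-1,-1,-1,-1,-1,-1]' --grip_force 35

```text
clock: 2.73
eef_pos: [0.5325, -0.1909, 0.2307]
tool_rot: [0.0, 0.707, 0.707, 0.0]
wrist_force: [0.4, -0.1, 0.9]
opening: 0.0868
grasp_force: 0.0
```

Call:
send_rows --linear '[[-0.95,-0.46,0],[-0.95,-0.46,0],[-0.95,-0.46,0],[-0.95,-0.46,0],[-0.95,-0.46,0],[-0.95,-0.46,0],[-0.95,-0.46,0],[-0.95,-0.46,0],[-0.95,-0.46,0],[-0.95,-0.46,0]]' --dr '[[0,0,0],[0,0,0],[0,0,0],[0,0,0],[0,0,0],[0,0,0],[0,0,0],[0,0,0],[0,0,0],[0,0,0]]' --claw '[-1,-1,-1,-1,-1,-1,-1,-1,-1,-1]'

```text
clock: 3.57
eef_pos: [0.4405, -0.3809, 0.2306]
tool_rot: [0.0, 0.707, 0.707, -0.0]
wrist_force: [0.3, -0.4, 0.2]
opening: 0.0867
grasp_force: 0.0
```

Call:
send_rows --linear '[[0,0,0],[0,0,0],[0,0,0],[0,0,0],[0,0,0],[0,0,0],[0,0,0],[0,0,0],[0,0,0],[0,0,0]]' --dr '[[0,0,-1],[0,0,-1],[0,0,-1],[0,0,-1],[0,0,-1],[0,0,-1],[0,0,-1],[0,0,-1],[0,0,-1],[0,0,-1]]' --claw '[-1,-1,-1,-1,-1,-1,-1,-1,-1,-1]'

```text
clock: 4.4
eef_pos: [0.441, -0.38, 0.2306]
tool_rot: [0.0, 0.34, 0.94, -0.0]
wrist_force: [-0.6, -0.9, 0.1]
opening: 0.0872
grasp_force: 0.0
```

Call:
send_rows --linear '[[0,0,0],[0,0,0],[0,0,0],[0,0,0],[0,0,0],[0,0,0],[0,0,0],[0,0,0],[0,0,0],[0,0,0]]' --dr '[[0,0,-1],[0,0,-1],[0,0,-1],[0,0,-1],[0,0,-1],[0,0,-1],[0,0,-1],[0,0,-1],[0,0,-1],[0,0,-0.8]]' --claw '[-1,-1,-1,-1,-1,-1,-1,-1,-1,-1]'

```text
clock: 5.23
eef_pos: [0.441, -0.38, 0.2306]
tool_rot: [0.0, -0.081, 0.997, -0.0]
wrist_force: [-0.5, 0.1, -0.3]
opening: 0.0874
grasp_force: 0.0
```

```bash
cat >> h.py <<'E'
from scipy.spatial.transform import Rotation as Ro
def pose():
    o=bot.observe();q=o["tool_rot"];return np.array(o["eef_pos"]),Ro.from_quat([q[1],q[2],q[3],q[0]]),o
def Rdown(deg): # tool x at world heading deg, z down
    a=np.radians(deg);x=np.array([np.cos(a),np.sin(a),0]);z=np.array([0,0,-1.]);return Ro.from_matrix(np.c_[x,np.cross(z,x),z])
def plan(p,R=None):
    """print: first turn dr (5deg units), then shift (20mm units) in the turned frame"""
    x,R0,o=pose();R=R or R0
    d=R.inv().apply(np.array(p)-x)
    print("now",x.round(4),"head",round(np.degrees(np.arctan2(*R0.as_matrix()[[1,0],0])),1),"turn",(np.degrees((R0.inv()*R).as_rotvec())/5).round(2),"shift",(d/.02).round(2),"n",round(np.linalg.norm(d)/.02,1))
CP=[.599,.0125,np.radians(6.9)]
def cab(x,y,z):
    c,s=np.cos(CP[2]),np.sin(CP[2]);return np.array([CP[0]+c*x-s*y,CP[1]+s*x+c*y,z])
def axisfit(c,t,z,P):
    m=bot.silhouettes(t,c)
    if not m: print("none");return
    m=m[0]["pixels"];v,u=np.nonzero(m)
    pts=np.array([onz(c,(a,b),z,P)[:2] for a,b in zip(u[::7],v[::7])]);k=pts.mean(0)
    w=np.linalg.svd(pts-k)[2][0];w=w*np.sign(w[0]);q=(pts-k)@w
    print(t,"mean",k.round(4),"head",np.degrees(np.arctan2(w[1],w[0])).round(2),"ends",q.min().round(4),q.max().round(4),"mid",(k+w*(q.min()+q.max())/2).round(4),"npix",m.sum())
E
python3 - <<'E'
from h import *
P=bot.camera_params("wrist");snap("wrist","w1")
print(net("dowel_mid","wrist"),net("rest_seat","wrist"))
axisfit("wrist","dowel",.047,P)
E
```

```text
[(0.85, [0.4419, -0.3764, 0.0477])] [(0.94, [0.4385, -0.3763, 0.0453]), (0.24, [0.3964, -0.211, 0.0523])]
dowel mean [ 0.4347 -0.3788] head 14.64 ends -0.0927 0.1068 mid [ 0.4415 -0.377 ] npix 2658
```

View pics/w1.png

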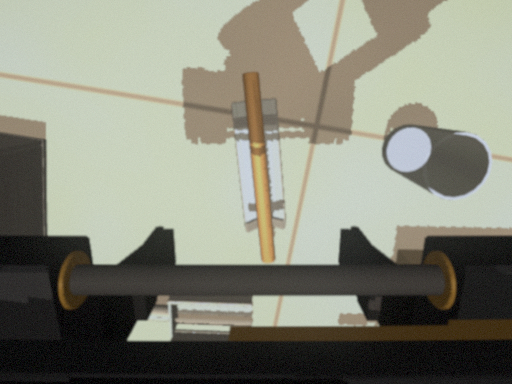

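```bash
python3 - <<'E'
from h import *
plan([.427,-.381,.040],Rdown(194.6))
E
```

```text
now [ 0.441  -0.38    0.2306] head -171.1 turn [-0.    0.   -1.14] shift [0.69 0.13 9.53] n 9.6
```

Call:
send_rows --linear '[[0.35,0.06,0],[0.35,0.06,0],[0,0,1],[0,0,1],[0,0,1],[0,0,1],[0,0,1],[0,0,1],[0,0,1],[0,0,1]]' --dr '[[0,0,-0.57],[0,0,-0.57],[0,0,0],[0,0,0],[0,0,0],[0,0,0],[0,0,0],[0,0,0],[0,0,0],[0,0,0]]' --claw '[-1,-1,-1,-1,-1,-1,-1,-0.5,-0.2,0]'

```text
clock: 6.27
eef_pos: [0.4269, -0.3803, 0.0697]
tool_rot: [0.0, -0.127, 0.992, -0.0]
wrist_force: [-0.5, -0.7, 0.3]
opening: 0.0741
grasp_force: 0.0
```

Call:
send_rows --linear '[[0,0,0.5],[0,0,0.5],[0,0,0.5],[0,0,0],[0,0,0],[0,0,0],[0,0,0],[0,0,0],[0,0,0],[0,0,0]]' --dr '[[0,0,0],[0,0,0],[0,0,0],[0,0,0],[0,0,0],[0,0,0],[0,0,0],[0,0,0],[0,0,0],[0,0,0]]' --claw '[0,0,0,0.5,1,1,1,1,1,1]'

```text
clock: 7.1
eef_pos: [0.4271, -0.3805, 0.0412]
tool_rot: [0.0, -0.128, 0.992, -0.001]
wrist_force: [-0.6, 0.1, 3.0]
opening: 0.0148
grasp_force: 35.0
```

Call:
send_rows --linear '[[0,0,0],[0,0,0],[0,0,0],[0,0,-0.5],[0,0,-1],[0,0,-1],[0,0,-1],[0,0,-1],[0,0,-1],[0,0,-1]]' --dr '[[0,0,0],[0,0,0],[0,0,0],[0,0,0],[0,0,0],[0,0,0],[0,0,0],[0,0,0],[0,0,0],[0,0,0]]' --claw '[1,1,1,1,1,1,1,1,1,1]'

```text
clock: 7.93
eef_pos: [0.4264, -0.3797, 0.1716]
tool_rot: [-0.0, -0.128, 0.992, 0.0]
wrist_force: [-0.7, -0.6, -1.3]
opening: 0.0147
grasp_force: 35.0
```

Call:
send_rows --linear '[[0,0,1],[0,0,1],[0,0,1],[0,0,1],[0,0,1],[0,0,1],[0,0,0.5],[0,0,0],[0,0,0],[0,0,0]]' --dr '[[0,0,0],[0,0,0],[0,0,0],[0,0,0],[0,0,0],[0,0,0],[0,0,0],[0,0,0],[0,0,0],[0,0,0]]' --claw '[1,1,1,1,1,1,1,1,0.6,0.4]'

```text
clock: 8.77
eef_pos: [0.4268, -0.3801, 0.0408]
tool_rot: [0.0, -0.128, 0.992, 0.0]
wrist_force: [0.4, 0.6, 0.9]
opening: 0.019
grasp_force: 0.0
```

Call:
send_rows --linear '[[0,0,0],[-0.4,0,0],[-0.45,0,0],[0,0,0],[0,0,0],[0,0,0],[0,0,0],[0,0,0],[0,0,0],[0,0,0]]' --dr '[[0,0,0],[0,0,0],[0,0,0],[0,0,0],[0,0,0],[0,0,0],[0,0,0],[0,0,0],[0,0,0],[0,0,0]]' --claw '[0.4,0.4,0.4,1,1,1,1,1,1,1]'

```text
clock: 9.6
eef_pos: [0.4434, -0.3761, 0.0407]
tool_rot: [0.0, -0.128, 0.992, -0.0]
wrist_force: [0.8, -0.2, 1.3]
opening: 0.015
grasp_force: 35.0
```

Call:
send_rows --linear '[[0,0,-0.5],[0,0,-1],[0,0,-1],[0,0,-1],[0,0,-1],[0,0,-1],[0,0,-1],[0,0,-1],[0,0,-1],[0,0,-1]]' --dr '[[0,0,0],[0,0,0],[0,0,0],[0,0,0],[0,0,0],[0,0,0],[0,0,0],[0,0,0],[0,0,0],[0,0,0]]' --claw '[1,1,1,1,1,1,1,1,1,1]'

```text
clock: 10.43
eef_pos: [0.4424, -0.375, 0.2319]
tool_rot: [-0.0, -0.128, 0.992, 0.001]
wrist_force: [-0.6, -0.7, -0.2]
opening: 0.015
grasp_force: 35.0
```

```bash
python3 - <<'E'
from h import *
print(bot.observe()["joints"].round(3))
plan([*cab(-.222,0,0)[:2],.23],Rdown(186.9))
E
```

```text
[-0.896  0.466  1.546 -0.     1.132 -2.723]
now [ 0.4424 -0.375   0.2319] head -165.3 turn [ 0.02 -0.01  1.56] shift [ 1.   18.29  0.09] n 18.3
```

Call:
send_rows --linear '[[0,0,0],[0,0,0],[0.05,1,0],[0.05,1,0],[0.05,1,0],[0.05,1,0],[0.05,1,0],[0.05,1,0],[0.05,1,0],[0.05,1,0]]' --dr '[[0,0,0.78],[0,0,0.78],[0,0,0],[0,0,0],[0,0,0],[0,0,0],[0,0,0],[0,0,0],[0,0,0],[0,0,0]]' --claw '[1,1,1,1,1,1,1,1,1,1]'

```text
clock: 11.27
eef_pos: [0.4149, -0.2165, 0.2308]
tool_rot: [-0.001, -0.06, 0.998, 0.0]
wrist_force: [0.1, 0.1, -0.8]
opening: 0.0151
grasp_force: 35.0
```

Call:
send_rows --linear '[[0.05,1,0],[0.05,1,0],[0.05,1,0],[0.05,1,0],[0.05,1,0],[0.05,1,0],[0.05,1,0],[0.05,1,0],[0.05,1,0],[0,0.6,0]]' --dr '[[0,0,0],[0,0,0],[0,0,0],[0,0,0],[0,0,0],[0,0,0],[0,0,0],[0,0,0],[0,0,0],[0,0,0]]' --claw '[1,1,1,1,1,1,1,1,1,1]'

```text
clock: 12.1
eef_pos: [0.382, -0.0264, 0.2307]
tool_rot: [-0.001, -0.06, 0.998, 0.001]
wrist_force: [0.3, 0.5, -0.2]
opening: 0.0147
grasp_force: 35.0
```

```bash
python3 - <<'E'
from h import *
print(bot.observe()["joints"].round(3))
P=bot.camera_params("wrist");snap("wrist","w2")
print(net("hole","wrist"),net("lid_handle","wrist"),net("lid_edge","wrist"))
bot.get_image("side");print(net("hole","side"),net("lid_edge","side"))
plan([*cab(-.222,0,0)[:2],.095],Rdown(186.9))
E
```

```text
[-0.363  0.2    1.998  0.     0.946 -2.055]
[] [] []
[(0.63, [0.4831, 0.0014, 0.0841])] [(0.6, [0.6425, -0.2182, 0.0453]), (0.55, [0.5042, 0.0025, 0.1534])]
now [ 0.3844 -0.0293  0.2307] head -173.2 turn [-0.01  0.   -0.01] shift [0.2  0.78 6.79] n 6.8
```

View pics/w2.png

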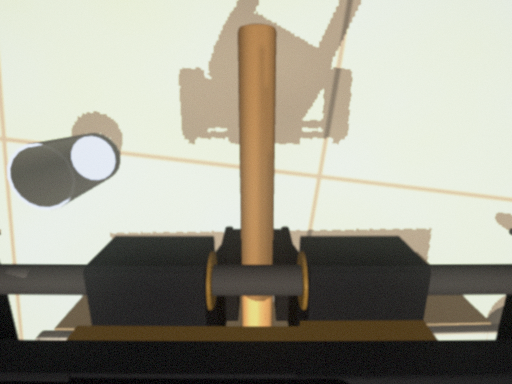

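```bash
sed -i 's/^CP=.*/CP=[.597,.0140,np.radians(6.9)]/' h.py; python3 - <<'E'
from h import *
plan([*cab(-.224,0,0)[:2],.0805],Rdown(186.9))
E
```

```text
now [ 0.3844 -0.0293  0.2307] head -173.2 turn [-0.01  0.   -0.01] shift [0.39 0.87 7.51] n 7.6
```

Call:
send_rows --linear '[[0.4,0.87,0],[0,0,1],[0,0,1],[0,0,1],[0,0,1],[0,0,1],[0,0,1],[0,0,1],[0,0,0.5],[0,0,0]]' --dr '[[0,0,0],[0,0,0],[0,0,0],[0,0,0],[0,0,0],[0,0,0],[0,0,0],[0,0,0],[0,0,0],[0,0,0]]' --claw '[1,1,1,1,1,1,1,1,1,1]'

```text
clock: 13.28
eef_pos: [0.3734, -0.0126, 0.0787]
tool_rot: [-0.002, -0.059, 0.998, 0.001]
wrist_force: [0.4, 1.2, -0.1]
opening: 0.0148
grasp_force: 35.0
```

```bash
python3 - <<'E'
from h import *
snap("side","s2",(170,100,300,230),4.5)
print(net("hole","side"),net("dowel_mid","side"))
x,R,o=pose();print(x,o["joints"].round(3))
tip=x+R.apply([-.098,0,-.0043]);P=bot.camera_params("side")
print("tip",tip,[((proj("side",q,P)[0]-[170,100])*4.5).round(0) for q in (tip,cab(-.113,0,.085),[.4833,.001,.085])])
plan([*cab(-.173,0,0)[:2],.0805],Rdown(186.9))
E
```

```text
[(0.91, [0.4867, -0.002, 0.0873])] []
[ 0.3745391  -0.012673    0.08075627] [-0.334  0.53   2.179 -0.     0.432 -2.025]
tip [ 0.47183657 -0.00097609  0.08510086] [array([259., 438.]), array([280., 437.]), array([277., 436.])]
now [ 0.3745 -0.0127  0.0808] head -173.1 turn [-0.    0.01 -0.01] shift [-2.55 -0.01  0.01] n 2.6
```

View pics/s2.png

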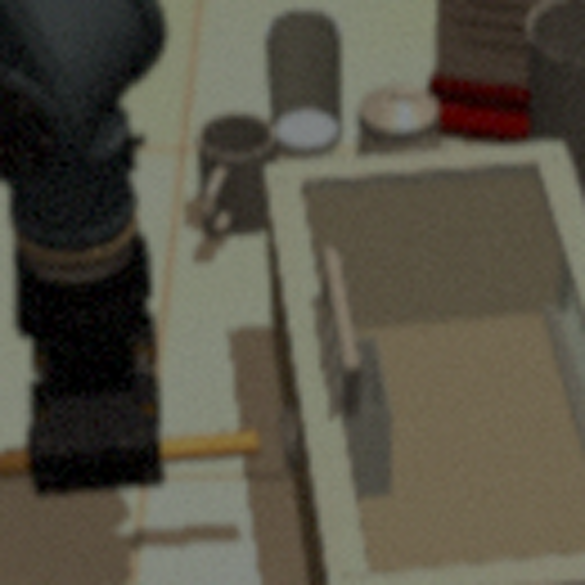

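Call:
send_rows --linear '[[-0.5,0,0],[-0.5,0,0],[-0.5,0,0],[-0.5,0,0],[0,0,0]]' --dr '[[0,0,0],[0,0,0],[0,0,0],[0,0,0],[0,0,0]]' --claw '[1,1,1,1,1]'

```text
clock: 13.85
eef_pos: [0.4181, -0.0078, 0.0812]
tool_rot: [0.003, -0.061, 0.998, -0.001]
wrist_force: [1.5, 0.3, -0.9]
opening: 0.0147
grasp_force: 35.0
```

Call:
send_rows --linear '[[-0.4,0,0],[-0.3,0,0],[-0.2,0,0],[0,0,0]]' --dr '[[0,0,0],[0,0,0],[0,0,0],[0,0,0]]' --claw '[1,1,1,1]'

```text
clock: 14.18
eef_pos: [0.4313, -0.0048, 0.0803]
tool_rot: [-0.001, -0.06, 0.998, 0.0]
wrist_force: [-0.8, 0.7, 0.2]
opening: 0.0148
grasp_force: 35.0
```

Call:
send_rows --linear '[[-0.2,0,0],[-0.2,0,0],[0,0,0]]' --dr '[[0,0,0],[0,0,0],[0,0,0]]' --claw '[1,1,1]'

```text
clock: 14.43
eef_pos: [0.4379, -0.0038, 0.0802]
tool_rot: [-0.002, -0.06, 0.998, 0.001]
wrist_force: [-5.7, -1.1, 0.3]
opening: 0.0147
grasp_force: 35.0
```

```bash
python3 - <<'E'
from h import *
print(bot.observe()["wrist_force"])
snap("side","s3",(170,100,300,230),4.5)
print(net("lid_handle","side"),net("lid_edge","side"))
E
```

```text
[-5.74889978 -1.05341375  0.32639622]
[(0.92, [0.5275, 0.0089, 0.2052])] [(0.78, [0.506, 0.0025, 0.174]), (0.48, [0.771, 0.1653, 0.0031]), (0.43, [0.3931, -0.2121, 0.0571])]
```

View pics/s3.png

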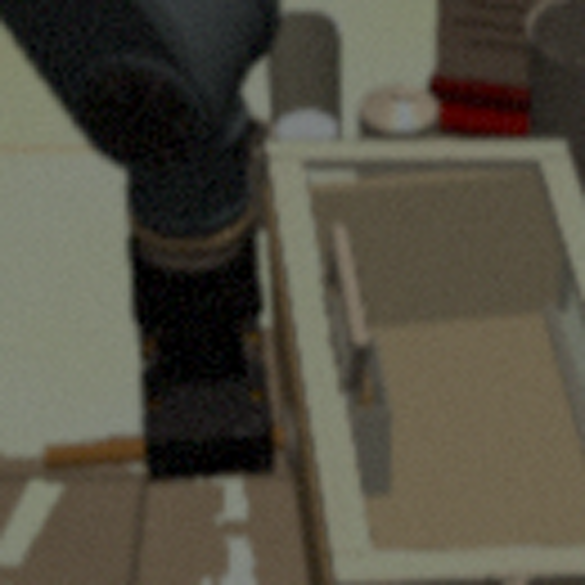

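Call:
send_rows --linear '[[0,0,0],[0.6,0,0],[0.65,0,0],[0.65,0,0],[0.65,0,0],[0.65,0,0],[0,0,-0.5],[0,0,-1],[0,0,-1],[0,0,-1]]' --dr '[[0,0,0],[0,0,0],[0,0,0],[0,0,0],[0,0,0],[0,0,0],[0,0,0],[0,0,0],[0,0,0],[0,0,0]]' --claw '[1,1,1,1,1,1,1,1,1,1]'

```text
clock: 15.42
eef_pos: [0.3775, -0.0123, 0.1516]
tool_rot: [0.001, -0.06, 0.998, -0.0]
wrist_force: [0.4, 0.1, -0.2]
opening: 0.0149
grasp_force: 35.0
```

Call:
send_rows --linear '[[0,0,-1],[0,0,-1],[0,0,-1],[0,0,0]]' --dr '[[0,0,0],[0,0,0],[0,0,0],[0,0,0]]' --claw '[1,1,1,1]'

```text
clock: 15.75
eef_pos: [0.3798, -0.0129, 0.214]
tool_rot: [0.006, -0.06, 0.998, -0.002]
wrist_force: [0.3, 0.4, 0.2]
opening: 0.0151
grasp_force: 35.0
```

```bash
python3 - <<'E'
from h import *
print(bot.observe()["joints"].round(3))
plan([.4434,-.3761,.21],Rdown(186.9))
E
```

```text
[-3.310e-01  2.210e-01  2.035e+00  1.000e-03  8.730e-01 -2.022e+00]
now [ 0.3798 -0.0129  0.214 ] head -173.1 turn [-0.05  0.12 -0.  ] shift [ -0.97 -18.41   0.2 ] n 18.4
```

Call:
send_rows --linear '[[-0.05,-1,0],[-0.05,-1,0],[-0.05,-1,0],[-0.05,-1,0],[-0.05,-1,0],[-0.05,-1,0],[-0.05,-1,0],[-0.05,-1,0],[-0.05,-1,0],[-0.05,-1,0]]' --dr '[[0,0,0],[0,0,0],[0,0,0],[0,0,0],[0,0,0],[0,0,0],[0,0,0],[0,0,0],[0,0,0],[0,0,0]]' --claw '[1,1,1,1,1,1,1,1,1,1]'

```text
clock: 16.58
eef_pos: [0.4107, -0.2107, 0.21]
tool_rot: [0.001, -0.06, 0.998, -0.0]
wrist_force: [0.9, -0.4, -0.7]
opening: 0.0149
grasp_force: 35.0
```

Call:
send_rows --linear '[[-0.05,-1,0],[-0.05,-1,0],[-0.05,-1,0],[-0.05,-1,0],[-0.05,-1,0],[-0.05,-1,0],[-0.05,-1,0],[-0.05,-1,0],[0,-0.4,0],[0,0,0]]' --dr '[[0,0,0],[0,0,0],[0,0,0],[0,0,0],[0,0,0],[0,0,0],[0,0,0],[0,0,0],[0,0,-0.77],[0,0,-0.77]]' --claw '[1,1,1,1,1,1,1,1,1,1]'

```text
clock: 17.42
eef_pos: [0.4391, -0.3783, 0.2097]
tool_rot: [0.001, -0.128, 0.992, -0.002]
wrist_force: [0.2, 0.8, -0.8]
opening: 0.015
grasp_force: 35.0
```

```bash
python3 - <<'E'
from h import *
plan([.4434,-.3761,.0408],Rdown(194.6))
bot.get_image("side");print(net("tumbler1_mid","side"),net("rest_seat","side"))
E
```

```text
now [ 0.4391 -0.3783  0.2097] head -165.3 turn [-0.04  0.02  0.01] shift [-0.24  0.05  8.44] n 8.4
[] [(0.68, [0.4441, -0.3771, 0.0449]), (0.59, [0.7746, 0.102, 0.001]), (0.2, [0.6381, 0.4554, 0.0021]), (0.15, [0.7034, 0.3353, -0.0003])]
```

Lower, release, rise, and start turning to the handle heading (97°).

Call:
send_rows --linear '[[-0.24,0.05,0],[0,0,1],[0,0,1],[0,0,1],[0,0,1],[0,0,1],[0,0,1],[0,0,1],[0,0,0.8],[0,0,0.45]]' --dr '[[0,0,0],[0,0,0],[0,0,0],[0,0,0],[0,0,0],[0,0,0],[0,0,0],[0,0,0],[0,0,0],[0,0,0]]' --claw '[1,1,1,1,1,1,1,1,1,1]'

```text
clock: 18.4
eef_pos: [0.4425, -0.3721, 0.0441]
tool_rot: [-0.0, -0.127, 0.992, 0.0]
wrist_force: [-3.5, -4.0, 22.5]
opening: 0.015
grasp_force: 35.0
```

Call:
send_rows --linear '[[0,0,0.15],[0,0,0],[0,0,0],[0,0,0],[0,0,0],[0,0,0],[0,0,0],[0,0,-0.5],[0,0,-1],[0,0,-1]]' --dr '[[0,0,0],[0,0,0],[0,0,0],[0,0,0],[0,0,0],[0,0,0],[0,0,0],[0,0,0],[0,0,0],[0,0,0]]' --claw '[1,1,0.6,0.2,-0.2,-0.2,-0.2,-0.2,-0.5,-1]'

```text
clock: 19.23
eef_pos: [0.442, -0.3722, 0.093]
tool_rot: [-0.001, -0.127, 0.992, 0.001]
wrist_force: [-1.0, -1.1, -0.3]
opening: 0.0565
grasp_force: 0.0
```

Call:
send_rows --linear '[[0,0,-1],[0,0,-1],[0,0,-1],[0,0,-1],[0,0,-1],[0,0,-1],[0,0,-1],[0,0,-1],[0,0,-1],[0,0,-1]]' --dr '[[0,0,0],[0,0,0],[0,0,0],[0,0,0],[0,0,1],[0,0,1],[0,0,1],[0,0,1],[0,0,1],[0,0,1]]' --claw '[-1,-1,-1,-1,-1,-1,-1,-1,-1,-1]'

```text
clock: 20.07
eef_pos: [0.4421, -0.3724, 0.2943]
tool_rot: [0.0, 0.136, 0.991, -0.0]
wrist_force: [0.6, -0.2, -0.1]
opening: 0.0871
grasp_force: 0.0
```

```bash
python3 - <<'E'
from h import *
P=bot.camera_params("wrist");bot.get_image("wrist");print(net("dowel_mid","wrist"),net("rest_seat","wrist"),net("tumbler1_mid","wrist"));axisfit("wrist","dowel",.047,P)
bot.get_image("side");print(net("dowel_mid","side"),net("lid_handle","side"),net("lid_edge","side"))
bot.get_image("scene");print(net("lid_handle","scene"),net("lid_edge","scene"))
plan([.5265,.004,.29],Rdown(96.9))
E
```

```text
[] [(0.57, [0.4382, -0.3765, 0.0454]), (0.4, [0.3972, -0.2092, 0.0481])] [(0.97, [0.3939, -0.209, 0.0508])]
dowel mean [ 0.4342 -0.3793] head 14.65 ends -0.0935 0.1073 mid [ 0.4409 -0.3775] npix 2233
[(0.68, [0.4431, -0.3757, 0.046])] [(0.81, [0.5296, 0.0079, 0.204])] [(0.77, [0.5039, 0.0015, 0.1721])]
[(0.79, [0.5261, 0.0043, 0.2021]), (0.73, [0.6399, 0.454, -0.0018])] [(0.65, [0.5075, 0.001, 0.1712])]
now [ 0.4423 -0.3727  0.2918] head 164.6 turn [ 0.   -0.02 13.54] shift [18.19  6.44  0.09] n 19.3
```

Call:
send_rows --linear '[[0,0,0],[0,0,0],[0,0,0],[0,0,0],[0,0,0],[0,0,0],[0,0,0],[0,0,0],[0,0,0],[0,0,0]]' --dr '[[0,0,1],[0,0,1],[0,0,1],[0,0,1],[0,0,1],[0,0,1],[0,0,1],[0,0,1],[0,0,1],[0,0,1]]' --claw '[-1,-1,-1,-1,-1,-1,-1,-1,-1,-1]'

```text
clock: 21.5
eef_pos: [0.4424, -0.3728, 0.2922]
tool_rot: [-0.0, 0.542, 0.84, 0.0]
wrist_force: [-0.2, 1.0, -0.1]
opening: 0.0867
grasp_force: 0.0
```

Call:
send_rows --linear '[[0,0,0],[0,0,0],[0,0,0],[0,0,0],[0.95,0.35,0],[0.95,0.35,0],[0.95,0.35,0],[0.95,0.35,0],[0.95,0.35,0],[0.95,0.35,0]]' --dr '[[0,0,1],[0,0,1],[0,0,1],[0,0,0.54],[0,0,0],[0,0,0],[0,0,0],[0,0,0],[0,0,0],[0,0,0]]' --claw '[-1,-1,-1,-1,-1,-1,-1,-1,-1,-1]'

```text
clock: 22.33
eef_pos: [0.4706, -0.2537, 0.2923]
tool_rot: [-0.0, 0.663, 0.748, -0.0]
wrist_force: [0.3, 0.2, 0.5]
opening: 0.0865
grasp_force: 0.0
```

Call:
send_rows --linear '[[0.95,0.35,0],[0.95,0.35,0],[0.95,0.35,0],[0.95,0.35,0],[0.95,0.35,0],[0.95,0.35,0],[0.95,0.35,0],[0.95,0.35,0],[0.95,0.35,0],[0.95,0.35,0]]' --dr '[[0,0,0],[0,0,0],[0,0,0],[0,0,0],[0,0,0],[0,0,0],[0,0,0],[0,0,0],[0,0,0],[0,0,0]]' --claw '[-1,-1,-1,-1,-1,-1,-1,-1,-1,-1]'

```text
clock: 23.17
eef_pos: [0.5173, -0.0566, 0.2924]
tool_rot: [-0.0, 0.663, 0.748, -0.0]
wrist_force: [-0.5, -0.3, -0.7]
opening: 0.0872
grasp_force: 0.0
```

```bash
python3 - <<'E'
from h import *
P=bot.camera_params("wrist");snap("wrist","w3");print(net("lid_handle","wrist"));axisfit("wrist","lid_handle",.2048,P)
plan([.5278,.006,.200],Rdown(96.9))
E
```

```text
[(0.58, [0.5295, 0.0055, 0.2085])]
lid_handle mean [ 0.58   -0.0016] head 82.84 ends -0.1719 0.1087 mid [ 0.5761 -0.0329] npix 64089
now [ 0.5171 -0.0566  0.2924] head 97.1 turn [-0.01  0.    0.03] shift [3.04 0.91 4.62] n 5.6
```

View pics/w3.png

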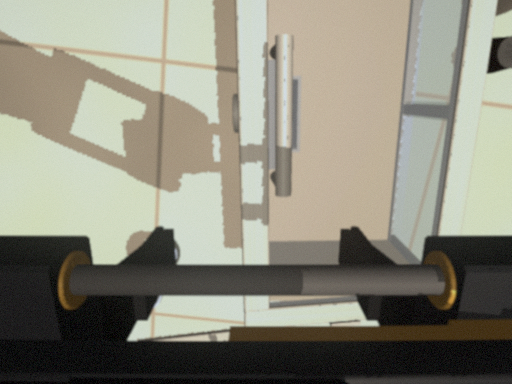

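```bash
python3 - <<'E'
from h import *
a=onz("wrist",(284.5,35),.208);b=onz("wrist",(284,195),.208);print(a,b,(a+b)/2,np.degrees(np.arctan2(*(a-b)[[1,0]])))
# rim/lid near edge line for yaw
for z in(.172,):
  e=[onz("wrist",p,z) for p in((238,20),(244,240))];print(e,np.degrees(np.arctan2(*(e[0]-e[1])[[1,0]])))
m=(a+b)/2;plan([m[0],m[1],.200],Rdown(96.9))
E
```

```text
[0.5209 0.0595 0.208 ] [ 0.5363 -0.049   0.208 ] [0.5286  0.00525 0.208  ] 98.07834466316399
[array([0.4868, 0.0718, 0.172 ]), array([ 0.5113, -0.1049,  0.172 ])] 97.89390735990797
now [ 0.5171 -0.0566  0.2924] head 97.1 turn [-0.01  0.    0.03] shift [3.   0.94 4.62] n 5.6
```

Call:
send_rows --linear '[[1,0.31,0],[1,0.31,0],[1,0.31,0],[0,0,0.9],[0,0,0.9],[0,0,0.9],[0,0,0.9],[0,0,0.6],[0,0,0.42],[0,0,0]]' --dr '[[0,0,-0.12],[0,0,0],[0,0,0],[0,0,0],[0,0,0],[0,0,0],[0,0,0],[0,0,0],[0,0,0],[0,0,0]]' --claw '[-1,-1,-1,-1,-1,-1,-1,-1,-1,-1]' --grip_force 20

```text
clock: 24.15
eef_pos: [0.5268, 0.0035, 0.1983]
tool_rot: [-0.002, 0.66, 0.752, -0.001]
wrist_force: [-0.3, 0.4, -0.2]
opening: 0.0867
grasp_force: 0.0
```

Call:
send_rows --linear '[[0,0,0],[0,0,0],[0,0,0],[0,0,0],[0,0,0],[0,0,0],[0,0,0],[0,0,0],[0,0,0]]' --dr '[[0,0,0],[0,0,0],[0,0,0],[0,0,0],[0,0,0],[0,0,0],[0,0,0],[0,0,0],[0,0,0]]' --claw '[0,0.5,1,1,1,1,1,1,1]'

```text
clock: 24.9
eef_pos: [0.528, 0.0043, 0.2002]
tool_rot: [0.0, 0.659, 0.752, 0.0]
wrist_force: [0.2, 0.5, -0.1]
opening: 0.0343
grasp_force: 0.0
```

```bash
sed -i 's/^CP=.*/CP=[.5974,.0145,np.radians(7.7)]/' h.py; python3 - <<'E'
from h import *
x,R,o=pose();print(x,o["wrist_force"],o["opening"])
H=lambda t:np.array([.105-.18*np.cos(t)+.047*np.sin(t),.14+.18*np.sin(t)+.047*np.cos(t)])
ts=np.linspace(.10,1.43,25);h=np.array([H(t) for t in ts]);d=np.diff(h,axis=0)/.02
print(np.c_[d[:,0],-d[:,1]].round(2).tolist())
E
```

```text
[0.52797798 0.00431    0.20019908] [ 0.22788945  0.50155216 -0.08529117] 0.034342609652147034
[[0.19, -0.48], [0.22, -0.47], [0.24, -0.45], [0.27, -0.44], [0.29, -0.42], [0.32, -0.41], [0.34, -0.39], [0.36, -0.37], [0.38, -0.35], [0.4, -0.33], [0.42, -0.31], [0.43, -0.28], [0.45, -0.26], [0.46, -0.23], [0.47, -0.21], [0.48, -0.18], [0.49, -0.15], [0.5, -0.13], [0.51, -0.1], [0.51, -0.07], [0.51, -0.04], [0.52, -0.01], [0.52, 0.02], [0.51, 0.04]]
```

Call:
send_rows --linear '[[0,0,0],[0,0,0],[0,0,0],[0,0,0],[0,0,0],[0,0,0]]' --dr '[[0,0,0],[0,0,0],[0,0,0],[0,0,0],[0,0,0],[0,0,0]]' --claw '[1,1,1,1,1,1]'

```text
clock: 25.4
eef_pos: [0.5288, 0.0044, 0.2002]
tool_rot: [0.001, 0.659, 0.752, 0.001]
wrist_force: [4.0, 1.3, -2.3]
opening: 0.0112
grasp_force: 20.0
```

Call:
send_rows --linear '[[0,0.19,-0.48],[0,0.22,-0.47],[0,0.24,-0.45],[0,0.27,-0.44],[0,0.29,-0.42],[0,0.32,-0.41],[0,0.34,-0.39],[0,0.36,-0.37]]' --dr '[[0,0,0],[0,0,0],[0,0,0],[0,0,0],[0,0,0],[0,0,0],[0,0,0],[0,0,0]]' --claw '[1,1,1,1,1,1,1,1]'

```text
clock: 26.07
eef_pos: [0.5685, 0.0098, 0.2661]
tool_rot: [-0.004, 0.659, 0.752, -0.004]
wrist_force: [-2.6, -2.2, -8.0]
opening: 0.0113
grasp_force: 20.0
```

Call:
send_rows --linear '[[0,0.38,-0.35],[0,0.4,-0.33],[0,0.42,-0.31],[0,0.43,-0.28],[0,0.45,-0.26],[0,0.46,-0.23],[0,0.47,-0.21],[0,0.48,-0.18]]' --dr '[[0,0,0],[0,0,0],[0,0,0],[0,0,0],[0,0,0],[0,0,0],[0,0,0],[0,0,0]]' --claw '[1,1,1,1,1,1,1,1]'

```text
clock: 26.73
eef_pos: [0.6353, 0.0187, 0.3128]
tool_rot: [-0.005, 0.659, 0.752, -0.006]
wrist_force: [-10.9, -0.1, 9.3]
opening: 0.011
grasp_force: 20.0
```

Call:
send_rows --linear '[[0,0.49,-0.15],[0,0.5,-0.13],[0,0.51,-0.1],[0,0.51,-0.07],[0,0.51,-0.04],[0,0.5,-0.01],[0,0,0]]' --dr '[[0,0,0],[0,0,0],[0,0,0],[0,0,0],[0,0,0],[0,0,0],[0,0,0]]' --claw '[1,1,1,1,1,1,1]'

```text
clock: 27.32
eef_pos: [0.7015, 0.0276, 0.323]
tool_rot: [-0.0, 0.659, 0.752, 0.0]
wrist_force: [-0.9, 1.3, 5.3]
opening: 0.0111
grasp_force: 20.0
```

```bash
python3 - <<'E'
from h import *
x,R,o=pose();print(x,o["wrist_force"],o["opening"])
r=np.array(x[:2])-CP[:2];print("cab x",r@[np.cos(CP[2]),np.sin(CP[2])],"want @1.43",.105-.18*np.cos(1.43)+.047*np.sin(1.43),.14+.18*np.sin(1.43)+.047*np.cos(1.43))
bot.get_image("side");print(net("lid_handle","side"),net("lid_edge","side"),net("knee_knob","side"))
print(cab(.012,-.237,.192))
E
```

```text
[0.70145064 0.0276364  0.32301126] [-0.86052387  1.27112128  5.2907425 ] 0.011127897577110768
cab x 0.10487252950191564 want @1.43 0.12627522528343474 0.3248144063354886
[(0.73, [0.6974, 0.0313, 0.3229])] [(0.91, [0.6623, 0.0229, 0.3333])] [(0.83, [0.6636, -0.2156, 0.1579])]
[ 0.64104652 -0.21875518  0.192     ]
```

Continue in small steps with force checks.

Call:
send_rows --linear '[[0,0.35,0],[0,0.35,0.03],[0,0.2,0.02],[0,0,0]]' --dr '[[0,0,0],[0,0,0],[0,0,0],[0,0,0]]' --claw '[1,1,1,1]'

```text
clock: 27.85
eef_pos: [0.7196, 0.0301, 0.3216]
tool_rot: [-0.0, 0.659, 0.752, 0.0]
wrist_force: [-0.3, 1.8, 4.9]
opening: 0.011
grasp_force: 20.0
```

Call:
send_rows --linear '[[0,0.2,0.02],[0,0,0]]' --dr '[[0,0,0],[0,0,0]]' --claw '[1,1]'

```text
clock: 28.02
eef_pos: [0.7229, 0.0306, 0.3211]
tool_rot: [-0.001, 0.659, 0.752, -0.0]
wrist_force: [-1.8, 1.6, 5.5]
opening: 0.0112
grasp_force: 20.0
```

```bash
python3 - <<'E'
from h import *
x,R,o=pose();print(x,o["wrist_force"],o["opening"])
r=np.array(x[:2])-CP[:2];print("cab x",r@[np.cos(CP[2]),np.sin(CP[2])])
bot.get_image("side");print(net("lid_handle","side"),net("knee_knob","side"))
E
```

```text
[0.72288541 0.03056023 0.32114958] [-1.83596758  1.61866185  5.53655141] 0.011158662175812982
cab x 0.12650578236090004
[(0.94, [0.725, 0.0335, 0.3232])] [(0.55, [0.647, -0.2173, 0.1825])]
```

Call:
send_rows --linear '[[0,0.15,0.01],[0,0.15,0.01],[0,0,0]]' --dr '[[0,0,0],[0,0,0],[0,0,0]]' --claw '[1,1,1]'

```text
clock: 28.42
eef_pos: [0.7237, 0.0306, 0.3209]
tool_rot: [-0.005, 0.659, 0.752, -0.005]
wrist_force: [-13.8, -0.3, 10.9]
opening: 0.011
grasp_force: 20.0
```

```bash
python3 - <<'E'
from h import *
x,R,o=pose();print(x,o["wrist_force"],o["opening"])
bot.get_image("side");print(net("lid_handle","side"),net("knee_knob","side"))
E
```

```text
[0.72372101 0.03063016 0.32094395] [-13.83604875  -0.30621339  10.87608846] 0.010992629942550649
[(0.91, [0.7236, 0.0327, 0.3222])] [(0.84, [0.6493, -0.2162, 0.1822])]
```

Call:
send_rows --linear '[[0,-0.1,0],[0,-0.1,0],[0,-0.1,0],[0,-0.05,0],[0,0,0],[0,0,0]]' --dr '[[0,0,0],[0,0,0],[0,0,0],[0,0,0],[0,0,0],[0,0,0]]' --claw '[1,1,1,1,1,1]'

```text
clock: 29.07
eef_pos: [0.7222, 0.0305, 0.3212]
tool_rot: [-0.0, 0.659, 0.752, 0.001]
wrist_force: [-1.1, 2.1, 5.7]
opening: 0.0111
grasp_force: 20.0
```

```bash
python3 - <<'E'
from h import *
x,R,o=pose();print(x,o["wrist_force"],o["opening"])
for c in("side","scene"):
  bot.get_image(c);print(net("lid_handle",c),net("knee_knob",c))
E
```

```text
[0.72215175 0.03045161 0.32118946] [-1.1148371   2.13997465  5.69420248] 0.011101488645034739
[(0.55, [0.7223, 0.0329, 0.3218])] [(0.66, [0.6442, -0.2193, 0.1852]), (0.47, [0.3951, -0.2108, 0.0532])]
[(0.81, [0.7253, 0.033, 0.3211])] [(0.7, [0.6431, -0.2193, 0.1859])]
```

Call:
send_rows --linear '[[0,-0.1,0],[0,-0.1,0],[0,0,0],[0,0,0],[0,0,0]]' --dr '[[0,0,0],[0,0,0],[0,0,0],[0,0,0],[0,0,0]]' --claw '[1,1,1,1,1]'

```text
clock: 29.78
eef_pos: [0.7208, 0.0303, 0.3214]
tool_rot: [0.002, 0.659, 0.752, 0.003]
wrist_force: [4.3, 3.0, 4.1]
opening: 0.011
grasp_force: 20.0
```

```bash
python3 - <<'E'
from h import *
x,R,o=pose();print(x,o["wrist_force"],o["opening"])
for c in("side","scene"):
  bot.get_image(c);print(net("lid_handle",c),net("knee_knob",c))
E
```

```text
[0.7207615  0.03026711 0.32138622] [4.28947522 2.99396023 4.13568477] 0.011000127945166954
[(0.77, [0.7214, 0.033, 0.3217]), (0.57, [0.441, -0.3762, 0.0484])] [(0.75, [0.6427, -0.2142, 0.1869])]
[(0.75, [0.7192, 0.0305, 0.3199])] [(0.7, [0.6407, -0.2224, 0.1892])]
```

Call:
send_rows --linear '[[0,0.05,0],[0,0,0],[0,0,0],[0,0,0],[0,0,0],[0,0,-0.3],[0,0,-0.5],[0,0,-0.8],[0,0,-1],[0,0,-1]]' --dr '[[0,0,0],[0,0,0],[0,0,0],[0,0,0],[0,0,0],[0,0,0],[0,0,0],[0,0,0],[0,0,0],[0,0,0]]' --claw '[0.7,0.5,0.45,0.45,0.45,0.45,0.45,0.45,0.45,0.45]'

```text
clock: 30.92
eef_pos: [0.7189, 0.0293, 0.3934]
tool_rot: [-0.0, 0.659, 0.752, -0.0]
wrist_force: [0.9, -0.2, 0.0]
opening: 0.0239
grasp_force: 0.0
```

```bash
python3 - <<'E'
from h import *
x,R,o=pose();print(x,o["wrist_force"],o["opening"])
snap("side","s4")
print(net("lid_handle","side"),net("knee_knob","side"))
bot.get_image("scene");print(net("knee_knob","scene"),net("tumbler2_mid","scene"),net("tumbler1_mid","scene"))
bot.get_image("side");print(net("tumbler2_mid","side"))
plan([.487,.436,.30],Rdown(90))
E
```

```text
[0.71894478 0.02931225 0.39343603] [ 0.91847815 -0.19675909  0.03163296] 0.023874762303683163
[(0.86, [0.7197, 0.0352, 0.3238])] [(0.89, [0.643, -0.2186, 0.1918]), (0.57, [0.7186, 0.0362, 0.3256])]
[(0.66, [0.6379, -0.2205, 0.1905])] [(0.48, [0.7736, 0.0986, 0.0012]), (0.34, [0.4393, -0.3771, 0.0445])] [(0.61, [0.395, -0.2117, 0.0549])]
[(0.63, [0.4407, -0.3723, 0.0475])]
now [0.7186 0.0294 0.3902] head 97.5 turn [-0.03 -0.01  1.5 ] shift [ 20.33 -11.58   4.51] n 23.8
```

View pics/s4.png

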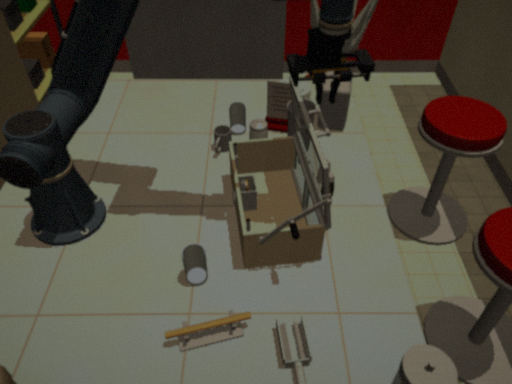

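Call:
send_rows --linear '[[0,0,0],[0,0,0],[0.97,-0.55,0],[0.97,-0.55,0],[0.97,-0.55,0],[0.97,-0.55,0],[0.97,-0.55,0],[0.97,-0.55,0],[0.97,-0.55,0],[0.97,-0.55,0]]' --dr '[[0,0,0.75],[0,0,0.75],[0,0,0],[0,0,0],[0,0,0],[0,0,0],[0,0,0],[0,0,0],[0,0,0],[0,0,0]]' --claw '[0.45,0.45,0.45,0.45,0.45,0.45,0.45,0.45,0.45,0.45]'

```text
clock: 32.2
eef_pos: [0.6302, 0.1855, 0.391]
tool_rot: [-0.001, 0.707, 0.707, -0.001]
wrist_force: [0.1, 1.1, 0.3]
opening: 0.024
grasp_force: 0.0
```

Call:
send_rows --linear '[[0.97,-0.55,0],[0.97,-0.55,0],[0.97,-0.55,0.3],[0.97,-0.55,0.5],[0.97,-0.55,0.8],[0.97,-0.55,1],[0.97,-0.55,1],[0.97,-0.55,0.9],[0,0,0],[0,0,0]]' --dr '[[0,0,0],[0,0,0],[0,0,0],[0,0,0],[0,0,0],[0,0,0],[0,0,0],[0,0,0],[0,0,0],[0,0,0]]' --claw '[0,-0.5,-1,-1,-1,-1,-1,-1,-1,-1]'

```text
clock: 33.03
eef_pos: [0.5416, 0.3403, 0.3]
tool_rot: [-0.001, 0.706, 0.708, -0.002]
wrist_force: [0.4, -0.7, 0.2]
opening: 0.0818
grasp_force: 0.0
```

```bash
python3 - <<'E'
from h import *
x,R,o=pose();print(x,o["joints"].round(2))
snap("wrist","w4")
print(net("tumbler2_mid","wrist"),net("tumbler1_mid","wrist"),net("creamer","wrist"),net("sugar","wrist"))
E
```

```text
[0.54164323 0.34031509 0.30004788] [ 0.39  0.48  1.31 -0.    1.35  0.38]
[] [] [(0.93, [0.4385, 0.3363, -0.0003])] [(0.77, [0.5627, 0.3393, 0.0011])]
```

View pics/w4.png

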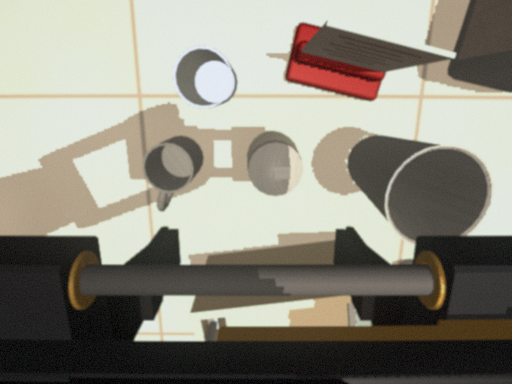

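```bash
python3 - <<'E'
from h import *
print(onz("wrist",(205.5,76),.105),onz("wrist",(214.5,82),.003),onz("wrist",(172,167),.075))
plan([.486,.4375,.30],Rdown(90))
E
```

```text
[0.4936 0.4353 0.105 ] [0.4904 0.434  0.003 ] [0.4459 0.3367 0.075 ]
now [0.5444 0.3391 0.3032] head 89.9 turn [ 0.03 -0.01 -0.02] shift [ 4.92 -2.92  0.16] n 5.7
```

Call:
send_rows --linear '[[0.97,-0.55,0],[0.97,-0.55,0],[0.97,-0.55,0],[0.97,-0.55,0],[0.97,-0.55,0],[0,0,1],[0,0,1],[0,0,1],[0,0,1],[0,0,1]]' --dr '[[0,0,0],[0,0,0],[0,0,0],[0,0,0],[0,0,0],[0,0,0],[0,0,0],[0,0,0],[0,0,0],[0,0,0]]' --claw '[-1,-1,-1,-1,-1,-1,-1,-1,-1,-1]' --grip_force 12

```text
clock: 34.12
eef_pos: [0.4893, 0.4365, 0.2021]
tool_rot: [0.0, 0.708, 0.707, 0.001]
wrist_force: [0.3, 0.1, 0.3]
opening: 0.0871
grasp_force: 0.0
```

```bash
python3 - <<'E'
from h import *
P=bot.camera_params("wrist");snap("wrist","w5")
print(net("tumbler2_mid","wrist"),net("tumbler1_mid","wrist"))
bot.get_image("side");print(net("tumbler2_mid","side"))
plan([.4895,.436,.085],Rdown(90))
E
```

```text
[] []
[]
now [0.4895 0.437  0.2036] head 90.0 turn [ 0.03 -0.02 -0.01] shift [-0.05 -0.    5.93] n 5.9
```

View pics/w5.png

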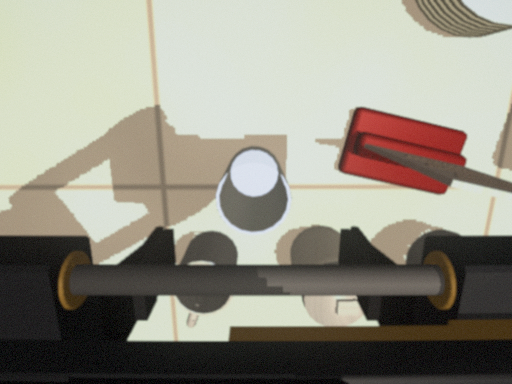

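Call:
send_rows --linear '[[0,0,1],[0,0,1],[0,0,1],[0,0,1],[0,0,1],[0,0,0.9],[0,0,0],[0,0,0],[0,0,0],[0,0,0]]' --dr '[[0,0,0],[0,0,0],[0,0,0],[0,0,0],[0,0,0],[0,0,0],[0,0,0],[0,0,0],[0,0,0],[0,0,0]]' --claw '[-1,-1,-1,-1,-1,-1,-1,-0.5,0,0.5]'

```text
clock: 35.2
eef_pos: [0.4896, 0.4377, 0.0863]
tool_rot: [0.0, 0.707, 0.707, 0.002]
wrist_force: [-0.8, 0.2, 0.4]
opening: 0.0745
grasp_force: 0.0
```

Call:
send_rows --linear '[[0,0,0],[0,0,0],[0,0,0],[0,0,0],[0,0,-0.5],[0,0,-1],[0,0,-1],[0,0,-1],[0,0,-1],[0,0,-1]]' --dr '[[0,0,0],[0,0,0],[0,0,0],[0,0,0],[0,0,0],[0,0,0],[0,0,0],[0,0,0],[0,0,0],[0,0,0]]' --claw '[0.8,0.8,0.8,0.8,0.8,0.8,0.8,0.8,0.8,0.8]'

```text
clock: 36.03
eef_pos: [0.4878, 0.4364, 0.1947]
tool_rot: [0.0, 0.707, 0.707, -0.001]
wrist_force: [0.7, 0.4, -1.3]
opening: 0.0606
grasp_force: 12.0
```

Call:
send_rows --linear '[[0,0,-1],[0,0,-1],[0,0,-1],[0,0,0]]' --dr '[[0,0,0],[0,0,0],[0,0,0],[0,0,0]]' --claw '[0.8,0.8,0.8,0.8]'

```text
clock: 36.37
eef_pos: [0.4903, 0.4381, 0.2587]
tool_rot: [0.001, 0.707, 0.707, 0.004]
wrist_force: [0.3, 0.8, -1.2]
opening: 0.0601
grasp_force: 12.0
```

```bash
python3 - <<'E'
from h import *
print(pose()[2]["joints"].round(2))
# tool y along cab y, heading 187.7 (cam on robot side)
plan([*cab(-.02,.095,0)[:2],.27],Rdown(187.7)); plan([*cab(-.02,.095,0)[:2],.27],Rdown(90))
E
```

```text
[ 0.56  0.54  1.32 -0.    1.27  0.56]
now [0.4903 0.4381 0.2587] head 90.0 turn [  0.11   0.04 -19.54] shift [ -1.47 -16.96  -0.57] n 17.0
now [0.4903 0.4381 0.2587] head 90.0 turn [ 0.09 -0.05  0.  ] shift [-16.61   3.73  -0.57] n 17.0
```

Call:
send_rows --linear '[[0,0,-0.3],[0,0,-0.3],[0,0,0],[0,0,0],[0,0,0],[0,0,0],[0,0,0],[0,0,0],[0,0,0],[0,0,0]]' --dr '[[0,0,-1],[0,0,-1],[0,0,-1],[0,0,-1],[0,0,-1],[0,0,-1],[0,0,-1],[0,0,-1],[0,0,-1],[0,0,-1]]' --claw '[0.8,0.8,0.8,0.8,0.8,0.8,0.8,0.8,0.8,0.8]'

```text
clock: 37.2
eef_pos: [0.4875, 0.4362, 0.2641]
tool_rot: [-0.001, 0.34, 0.94, -0.001]
wrist_force: [-0.4, -1.0, -2.1]
opening: 0.0602
grasp_force: 12.0
```

Call:
send_rows --linear '[[0,0,0],[0,0,0],[0,0,0],[0,0,0],[0,0,0],[0,0,0],[0,0,0],[0,0,0],[0,0,0],[0,0,0]]' --dr '[[0,0,-1],[0,0,-1],[0,0,-1],[0,0,-1],[0,0,-1],[0,0,-1],[0,0,-1],[0,0,-1],[0,0,-1],[0,0,-0.54]]' --claw '[0.8,0.8,0.8,0.8,0.8,0.8,0.8,0.8,0.8,0.8]'

```text
clock: 38.03
eef_pos: [0.4874, 0.4362, 0.2641]
tool_rot: [-0.001, -0.069, 0.998, -0.001]
wrist_force: [0.7, 0.6, -2.3]
opening: 0.0602
grasp_force: 12.0
```

Call:
send_rows --linear '[[-0.09,-1,0],[-0.09,-1,0],[-0.09,-1,0],[-0.09,-1,0],[-0.09,-1,0],[-0.09,-1,0],[-0.09,-1,0],[-0.09,-1,0],[-0.09,-1,0],[-0.09,-1,0]]' --dr '[[0,0,0],[0,0,0],[0,0,0],[0,0,0],[0,0,0],[0,0,0],[0,0,0],[0,0,0],[0,0,0],[0,0,0]]' --claw '[0.8,0.8,0.8,0.8,0.8,0.8,0.8,0.8,0.8,0.8]'

```text
clock: 38.87
eef_pos: [0.5321, 0.2397, 0.2644]
tool_rot: [-0.001, -0.067, 0.998, -0.0]
wrist_force: [0.1, 0.9, -1.4]
opening: 0.0604
grasp_force: 12.0
```

Call:
send_rows --linear '[[-0.09,-1,0],[-0.09,-1,0],[-0.09,-1,0],[-0.09,-1,0],[-0.09,-1,0],[-0.09,-1,0],[-0.06,-0.96,0],[0,0,0]]' --dr '[[0,0,0],[0,0,0],[0,0,0],[0,0,0],[0,0,0],[0,0,0],[0,0,0],[0,0,0]]' --claw '[0.8,0.8,0.8,0.8,0.8,0.8,0.8,0.8]'

```text
clock: 39.53
eef_pos: [0.5636, 0.1012, 0.2646]
tool_rot: [-0.001, -0.066, 0.998, -0.001]
wrist_force: [0.6, -0.5, -1.7]
opening: 0.06
grasp_force: 12.0
```

```bash
python3 - <<'E'
from h import *
print(pose()[2]["opening"])
plan([*cab(-.02,.095,0)[:2],.097],Rdown(187.7))
bot.get_image("side");print(net("tumbler1_mid","side"),net("tumbler2_mid","side"),net("knee_knob","side"))
E
```

```text
0.059990778038278514
now [0.5636 0.1012 0.2646] head -172.5 turn [-0.03 -0.02 -0.04] shift [-0.09  0.23  8.38] n 8.4
[(0.56, [0.3946, -0.2136, 0.057])] [(0.34, [0.3925, -0.2121, 0.0527])] [(0.89, [0.6418, -0.2207, 0.1898])]
```

Call:
send_rows --linear '[[-0.09,0.23,0],[0,0,1],[0,0,1],[0,0,1],[0,0,1],[0,0,1],[0,0,1],[0,0,1],[0,0,0.7],[0,0,0.4]]' --dr '[[0,0,0],[0,0,0],[0,0,0],[0,0,0],[0,0,0],[0,0,0],[0,0,0],[0,0,0],[0,0,0],[0,0,0]]' --claw '[0.8,0.8,0.8,0.8,0.8,0.8,0.8,0.8,0.8,0.8]'

```text
clock: 40.57
eef_pos: [0.5633, 0.1108, 0.102]
tool_rot: [-0.001, -0.068, 0.998, 0.0]
wrist_force: [1.1, -0.0, -2.3]
opening: 0.0603
grasp_force: 12.0
```

Call:
send_rows --linear '[[0,0,0.15],[0,0,0.1],[0,0,0]]' --dr '[[0,0,0],[0,0,0],[0,0,0]]' --claw '[0.8,0.8,0.8]'

```text
clock: 40.82
eef_pos: [0.5649, 0.11, 0.0993]
tool_rot: [0.0, -0.067, 0.998, 0.0]
wrist_force: [-0.2, 1.0, -2.7]
opening: 0.0606
grasp_force: 12.0
```

Call:
send_rows --linear '[[0,0,0.1],[0,0,0.1],[0,0,0]]' --dr '[[0,0,0],[0,0,0],[0,0,0]]' --claw '[0.8,0.8,0.8]'

```text
clock: 41.07
eef_pos: [0.5647, 0.1095, 0.0953]
tool_rot: [0.0, -0.067, 0.998, -0.0]
wrist_force: [-0.1, 0.5, -1.8]
opening: 0.0601
grasp_force: 12.0
```

Call:
send_rows --linear '[[0,0,0.07],[0,0,0.06],[0,0,0]]' --dr '[[0,0,0],[0,0,0],[0,0,0]]' --claw '[0.8,0.8,0.8]'

```text
clock: 41.32
eef_pos: [0.5658, 0.1087, 0.0946]
tool_rot: [0.002, -0.067, 0.998, -0.001]
wrist_force: [-1.9, -2.6, 9.0]
opening: 0.06
grasp_force: 11.9
```

Call:
send_rows --linear '[[0,0,-0.03],[0,0,0],[0,0,0],[0,0,0],[0,0,0],[0,0,-0.3],[0,0,-0.6],[0,0,-1],[0,0,-1],[0,0,-1]]' --dr '[[0,0,0],[0,0,0],[0,0,0],[0,0,0],[0,0,0],[0,0,0],[0,0,0],[0,0,0],[0,0,0],[0,0,0]]' --claw '[0.2,-0.3,-0.8,-1,-1,-1,-1,-1,-1,-1]'

```text
clock: 42.15
eef_pos: [0.5641, 0.1098, 0.1716]
tool_rot: [-0.001, -0.067, 0.998, 0.0]
wrist_force: [0.1, -0.5, -0.0]
opening: 0.0868
grasp_force: 0.0
```

Call:
send_rows --linear '[[0,0,-1],[0,0,-1],[0,0,-1],[0,0,-1],[0,0,0]]' --dr '[[0,0,0],[0,0,0],[0,0,0],[0,0,0],[0,0,0]]' --claw '[-1,-1,-1,-1,-1]'

```text
clock: 42.57
eef_pos: [0.5669, 0.1099, 0.2553]
tool_rot: [0.004, -0.067, 0.998, -0.0]
wrist_force: [0.9, 0.1, 0.7]
opening: 0.0869
grasp_force: 0.0
```

```bash
python3 - <<'E'
from h import *
bot.get_image("wrist");print(net("tumbler2_mid","wrist"))
bot.get_image("side");print(net("tumbler1_mid","side"),net("knee_knob","side"))
print(cab(-.02,.095,.0625))
plan([.395,-.211,.243],Rdown(187.7))
E
```

```text
[]
[(0.87, [0.394, -0.2112, 0.0566])] [(0.9, [0.6431, -0.2182, 0.1887]), (0.55, [0.5597, 0.3401, -0.0013])]
[0.56485165 0.10596368 0.0625    ]
now [0.5634 0.1096 0.2495] head -172.3 turn [ 0.01 -0.04  0.  ] shift [ 10.49 -14.76   0.32] n 18.1
```

Call:
send_rows --linear '[[0.58,-0.82,0],[0.58,-0.82,0],[0.58,-0.82,0],[0.58,-0.82,0],[0.58,-0.82,0],[0.58,-0.82,0],[0.58,-0.82,0],[0.58,-0.82,0],[0.58,-0.82,0],[0.58,-0.82,0]]' --dr '[[0,0,0],[0,0,0],[0,0,0],[0,0,0],[0,0,0],[0,0,0],[0,0,0],[0,0,0],[0,0,0],[0,0,0]]' --claw '[-1,-1,-1,-1,-1,-1,-1,-1,-1,-1]'

```text
clock: 43.65
eef_pos: [0.4702, -0.069, 0.2497]
tool_rot: [-0.001, -0.067, 0.998, 0.001]
wrist_force: [-0.3, 0.0, 0.1]
opening: 0.0873
grasp_force: 0.0
```

Call:
send_rows --linear '[[0.58,-0.82,0],[0.58,-0.82,0],[0.58,-0.82,0],[0.58,-0.82,0],[0.58,-0.82,0],[0.58,-0.82,0],[0.58,-0.82,0],[0.58,-0.82,0],[0,0,0.5],[0,0,0]]' --dr '[[0,0,0],[0,0,0],[0,0,0],[0,0,0],[0,0,0],[0,0,0],[0,0,0],[0,0,0],[0,0,0],[0,0,0]]' --claw '[-1,-1,-1,-1,-1,-1,-1,-1,-1,-1]'

```text
clock: 44.48
eef_pos: [0.3955, -0.2109, 0.2389]
tool_rot: [-0.002, -0.066, 0.998, 0.002]
wrist_force: [0.2, 0.7, -0.1]
opening: 0.0874
grasp_force: 0.0
```

```bash
python3 - <<'E'
from h import *
snap("wrist","w6");print(net("tumbler1_mid","wrist"))
bot.get_image("side");print(net("tumbler1_mid","side"))
plan([.3943,-.2115,.085],Rdown(187.7))
E
```

```text
[(0.9, [0.3948, -0.2125, 0.0497])]
[]
now [ 0.3971 -0.2104  0.2407] head -172.3 turn [ 0.01 -0.01  0.01] shift [ 0.15 -0.03  7.78] n 7.8
```

View pics/w6.png

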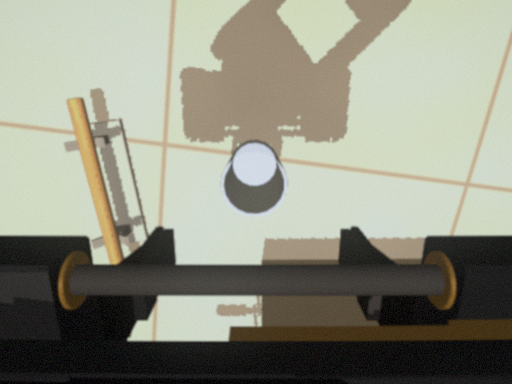

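Call:
send_rows --linear '[[0.15,0,0],[0,0,1],[0,0,1],[0,0,1],[0,0,1],[0,0,1],[0,0,1],[0,0,1],[0,0,0.8],[0,0,0]]' --dr '[[0,0,0],[0,0,0],[0,0,0],[0,0,0],[0,0,0],[0,0,0],[0,0,0],[0,0,0],[0,0,0],[0,0,0]]' --claw '[-1,-1,-1,-1,-1,-1,-1,-1,-1,-1]'

```text
clock: 45.52
eef_pos: [0.393, -0.2101, 0.0829]
tool_rot: [-0.002, -0.068, 0.998, 0.002]
wrist_force: [-0.6, -0.5, -0.2]
opening: 0.0871
grasp_force: 0.0
```

Call:
send_rows --linear '[[0,0,0],[0,0,0],[0,0,0],[0,0,0],[0,0,0],[0,0,0],[0,0,0],[0,0,-0.5],[0,0,-1],[0,0,-1]]' --dr '[[0,0,0],[0,0,0],[0,0,0],[0,0,0],[0,0,0],[0,0,0],[0,0,0],[0,0,0],[0,0,0],[0,0,0]]' --claw '[-0.5,0,0.5,0.8,0.8,0.8,0.8,0.8,0.8,0.8]'

```text
clock: 46.35
eef_pos: [0.3931, -0.2105, 0.1348]
tool_rot: [-0.001, -0.067, 0.998, 0.001]
wrist_force: [0.3, 0.3, -1.0]
opening: 0.0598
grasp_force: 12.0
```

Call:
send_rows --linear '[[0,0,-1],[0,0,-1],[0,0,-1],[0,0,-1],[0,0,-1],[0,0,-1],[0,0,-1],[0,0,0]]' --dr '[[0,0,0],[0,0,0],[0,0,0],[0,0,0],[0,0,0],[0,0,0],[0,0,0],[0,0,0]]' --claw '[0.8,0.8,0.8,0.8,0.8,0.8,0.8,0.8]'

```text
clock: 47.02
eef_pos: [0.3955, -0.2125, 0.278]
tool_rot: [0.002, -0.067, 0.998, -0.003]
wrist_force: [0.7, -0.2, -2.0]
opening: 0.0601
grasp_force: 12.0
```

```bash
python3 - <<'E'
from h import *
print(pose()[2]["opening"])
plan([*cab(-.02,-.095,0)[:2],.27],Rdown(187.7))
E
```

```text
0.06009193620399014
now [ 0.3955 -0.2125  0.278 ] head -172.3 turn [-0.06  0.05  0.  ] shift [-10.52   5.15   0.4 ] n 11.7
```

```bash
python3 - <<'E'
from h import *
plan([*cab(-.015,-.075,0)[:2],.27],Rdown(187.7))
E
```

```text
now [ 0.3955 -0.2125  0.278 ] head -172.3 turn [-0.06  0.05  0.  ] shift [-10.77   6.15   0.4 ] n 12.4
```

Call:
send_rows --linear '[[-0.83,0.47,0],[-0.83,0.47,0],[-0.83,0.47,0],[-0.83,0.47,0],[-0.83,0.47,0],[-0.83,0.47,0],[-0.83,0.47,0],[-0.83,0.47,0],[-0.83,0.47,0],[-0.83,0.47,0]]' --dr '[[0,0,0],[0,0,0],[0,0,0],[0,0,0],[0,0,0],[0,0,0],[0,0,0],[0,0,0],[0,0,0],[0,0,0]]' --claw '[0.8,0.8,0.8,0.8,0.8,0.8,0.8,0.8,0.8,0.8]'

```text
clock: 47.85
eef_pos: [0.5456, -0.0949, 0.2729]
tool_rot: [-0.002, -0.067, 0.998, 0.001]
wrist_force: [-0.2, -0.9, -2.6]
opening: 0.0602
grasp_force: 12.0
```

Call:
send_rows --linear '[[-0.83,0.47,0],[-0.83,0.47,0],[-0.83,0.47,0],[0,0,0],[0,0,0]]' --dr '[[0,0,0],[0,0,0],[0,0,0],[0,0,0],[0,0,0]]' --claw '[0.8,0.8,0.8,0.8,0.8]'

```text
clock: 48.27
eef_pos: [0.5909, -0.0606, 0.2729]
tool_rot: [-0.002, -0.068, 0.998, 0.0]
wrist_force: [-1.2, 0.5, -1.8]
opening: 0.0602
grasp_force: 12.0
```

```bash
python3 - <<'E'
from h import *
plan([*cab(-.015,-.075,0)[:2],.10],Rdown(187.7))
E
```

```text
now [ 0.5909 -0.0606  0.2729] head -172.2 turn [ 0.01 -0.04  0.02] shift [-0.07 -0.07  8.65] n 8.6
```

Call:
send_rows --linear '[[0,0,1],[0,0,1],[0,0,1],[0,0,1],[0,0,1],[0,0,1],[0,0,1],[0,0,0.9],[0,0,0.5],[0,0,0.2]]' --dr '[[0,0,0],[0,0,0],[0,0,0],[0,0,0],[0,0,0],[0,0,0],[0,0,0],[0,0,0],[0,0,0],[0,0,0]]' --claw '[0.8,0.8,0.8,0.8,0.8,0.8,0.8,0.8,0.8,0.8]'

```text
clock: 49.1
eef_pos: [0.5893, -0.0615, 0.1007]
tool_rot: [-0.003, -0.067, 0.998, 0.001]
wrist_force: [-0.4, -0.3, -1.3]
opening: 0.0602
grasp_force: 12.0
```

Call:
send_rows --linear '[[0,0,0.08],[0,0,0.08],[0,0,0]]' --dr '[[0,0,0],[0,0,0],[0,0,0]]' --claw '[0.8,0.8,0.8]'

```text
clock: 49.35
eef_pos: [0.5921, -0.0617, 0.1004]
tool_rot: [0.001, -0.067, 0.998, -0.0]
wrist_force: [0.2, -0.5, -2.7]
opening: 0.06
grasp_force: 12.0
```

Call:
send_rows --linear '[[0,0,0.1],[0,0,0.08],[0,0,0]]' --dr '[[0,0,0],[0,0,0],[0,0,0]]' --claw '[0.8,0.8,0.8]'

```text
clock: 49.6
eef_pos: [0.5917, -0.0614, 0.0964]
tool_rot: [0.0, -0.067, 0.998, -0.0]
wrist_force: [0.1, -0.5, -1.7]
opening: 0.0599
grasp_force: 12.0
```

Call:
send_rows --linear '[[0,0,0.08],[0,0,0]]' --dr '[[0,0,0],[0,0,0]]' --claw '[0.8,0.8]'

```text
clock: 49.77
eef_pos: [0.5922, -0.0617, 0.0956]
tool_rot: [0.001, -0.067, 0.998, -0.0]
wrist_force: [-0.6, -0.7, 2.4]
opening: 0.0604
grasp_force: 12.0
```

Contact. Release and rise.

Call:
send_rows --linear '[[0,0,0.03],[0,0,0],[0,0,0],[0,0,0],[0,0,0],[0,0,-0.3],[0,0,-0.6],[0,0,-1],[0,0,-1],[0,0,-1]]' --dr '[[0,0,0],[0,0,0],[0,0,0],[0,0,0],[0,0,0],[0,0,0],[0,0,0],[0,0,0],[0,0,0],[0,0,0]]' --claw '[0.2,-0.3,-0.8,-1,-1,-1,-1,-1,-1,-1]'

```text
clock: 50.6
eef_pos: [0.5917, -0.0613, 0.1735]
tool_rot: [0.0, -0.067, 0.998, -0.0]
wrist_force: [-0.7, -0.7, -0.5]
opening: 0.0865
grasp_force: 0.0
```

Call:
send_rows --linear '[[0,0,-1],[0,0,-1],[0,0,-1],[0,0,-1],[0,0,-1],[0,0,-1],[0.6,0,-1],[1,0,0],[1,0,0],[0,0,0]]' --dr '[[0,0,0],[0,0,0],[0,0,0],[0,0,0],[0,0,0],[0,0,0],[0,0,0],[0,0,0],[0,0,0],[0,0,0]]' --claw '[-1,-1,-1,-1,-1,-1,-1,-1,-1,-1]'

```text
clock: 51.43
eef_pos: [0.5366, -0.0679, 0.3133]
tool_rot: [-0.001, -0.067, 0.998, 0.0]
wrist_force: [0.1, -0.4, -0.4]
opening: 0.0873
grasp_force: 0.0
```

```bash
python3 - <<'E'
from h import *
w=bot.get_image("wrist")[:,:,::-1];P=bot.camera_params("wrist");print(net("tumbler1_mid","wrist"))
s=bot.get_image("side")[:,:,::-1];print(net("tumbler1_mid","side"),net("knee_knob","side"),net("lid_handle","side"))
cv2.imwrite("pics/m1.png",np.hstack([cv2.resize(w,(400,300)),cv2.resize(s[100:280,160:400],(400,300))]))
print(cab(-.015,-.075,.0625), cab(-.02,.098,.0625),"knob",cab(.012,-.237,.192),pose()[2]["joints"].round(2))
plan([*cab(-.02,-.25,0)[:2],.30],Rdown(97.7))
E
```

```text
[(0.98, [0.5905, -0.0609, 0.06])]
[(0.82, [0.5915, -0.0579, 0.0674])] [(0.79, [0.6452, -0.2187, 0.1902]), (0.32, [0.6448, -0.4546, 0.0004])] [(0.93, [0.7219, 0.0334, 0.3221]), (0.37, [0.4428, -0.3754, 0.0429])]
[ 0.59258422 -0.06183353  0.0625    ] [0.56444969 0.10893663 0.0625    ] knob [ 0.64104652 -0.21875518  0.192     ] [-0.33  0.33  1.53  0.    1.28 -2.04]
now [ 0.541  -0.0684  0.312 ] head -172.3 turn [0.0e+00 1.0e-02 1.8e+01] shift [-8.77  2.35  0.6 ] n 9.1
```

View pics/m1.png

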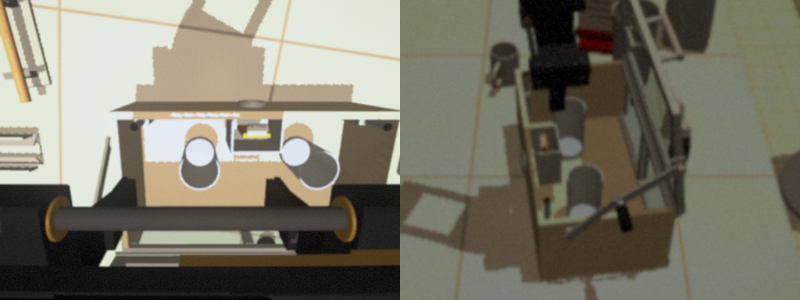

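Call:
send_rows --linear '[[0,0,0],[0,0,0],[0,0,0],[0,0,0],[0,0,0],[0,0,0],[0,0,0],[0,0,0],[0,0,0],[0,0,0]]' --dr '[[0,0,1],[0,0,1],[0,0,1],[0,0,1],[0,0,1],[0,0,1],[0,0,1],[0,0,1],[0,0,1],[0,0,1]]' --claw '[0,0.5,1,1,1,1,1,1,1,1]'

```text
clock: 52.57
eef_pos: [0.5408, -0.0683, 0.3116]
tool_rot: [-0.0, 0.363, 0.932, 0.0]
wrist_force: [-0.4, -0.2, 1.0]
opening: 0.0283
grasp_force: 0.0
```

Call:
send_rows --linear '[[0,0,0],[0,0,0],[0,0,0],[0,0,0],[0,0,0],[0,0,0],[0,0,0],[0,0,0],[0,0,0],[0,0,0]]' --dr '[[0,0,1],[0,0,1],[0,0,1],[0,0,1],[0,0,1],[0,0,1],[0,0,1],[0,0,1],[0,0,0],[0,0,0]]' --claw '[1,1,1,1,1,1,1,1,1,1]'

```text
clock: 53.4
eef_pos: [0.5405, -0.0683, 0.3116]
tool_rot: [-0.0, 0.657, 0.754, -0.0]
wrist_force: [-0.2, -0.4, -0.7]
opening: 0.0005
grasp_force: 0.0
```

```bash
python3 - <<'E'
from h import *
plan([*cab(0,-.238,0)[:2],.30],Rdown(97.7)); print(pose()[2]["opening"])
E
```

```text
now [ 0.5405 -0.0683  0.3116] head 97.8 turn [-0.   -0.    0.03] shift [-8.18  3.37  0.58] n 8.9
0.0004999887707892012
```

Call:
send_rows --linear '[[-0.91,0.375,0],[-0.91,0.375,0],[-0.91,0.375,0],[-0.91,0.375,0],[-0.91,0.375,0],[-0.91,0.375,0],[-0.91,0.375,0],[-0.91,0.375,0],[-0.91,0.375,0],[0,0,0]]' --dr '[[0,0,0],[0,0,0],[0,0,0],[0,0,0],[0,0,0],[0,0,0],[0,0,0],[0,0,0],[0,0,0],[0,0,0]]' --claw '[1,1,1,1,1,1,1,1,1,1]'

```text
clock: 54.23
eef_pos: [0.6307, -0.2253, 0.3112]
tool_rot: [0.001, 0.658, 0.753, -0.0]
wrist_force: [0.7, 0.4, 0.5]
opening: 0.0004
grasp_force: 0.0
```

Call:
send_rows --linear '[[0,0,0],[0,0,0],[0,0,0],[0,0,0],[0,0,0]]' --dr '[[0,1,0],[0,1,0],[0,1,0],[0,1,0],[0,0,0]]' --claw '[1,1,1,1,1]'

```text
clock: 54.65
eef_pos: [0.6285, -0.2241, 0.3098]
tool_rot: [-0.132, 0.649, 0.741, 0.115]
wrist_force: [0.1, -0.9, -1.0]
opening: 0.0006
grasp_force: 0.0
```

```bash
python3 - <<'E'
from h import *
for c in ("side","scene"):
  bot.get_image(c);print(net("knee_knob",c))
R=Rdown(97.7)*Ro.from_euler('y',20,degrees=True);print(R.apply([0,0,1]))
for p in ([0,-.238,.225],[.028,-.238,.165]): plan(cab(*p),R)
E
```

```text
[(0.66, [0.6464, -0.2195, 0.1887])]
[(0.68, [0.6024, 0.0135, -0.0015]), (0.55, [0.6426, -0.2191, 0.1887])]
[-0.04582597  0.33893622 -0.93969262]
now [ 0.6288 -0.2205  0.3122] head 97.8 turn [-0.01  0.01  0.02] shift [-1.53  0.02  4.08] n 4.4
now [ 0.6288 -0.2205  0.3122] head 97.8 turn [-0.01  0.01  0.02] shift [-2.56  1.42  6.9 ] n 7.5
```

Call:
send_rows --linear '[[-0.38,0,1],[-0.38,0,1],[-0.38,0,1],[-0.38,0,1],[0,0,0]]' --dr '[[0,0,0],[0,0,0],[0,0,0],[0,0,0],[0,0,0]]' --claw '[1,1,1,1,1]'

```text
clock: 55.27
eef_pos: [0.6269, -0.22, 0.2227]
tool_rot: [-0.134, 0.647, 0.742, 0.113]
wrist_force: [-1.0, 1.1, -1.4]
opening: 0.0005
grasp_force: 0.0
```

Call:
send_rows --linear '[[-0.13,0.1,0.35],[-0.13,0.1,0.35],[-0.13,0.1,0.35],[-0.13,0.15,0.35],[-0.13,0.2,0.35],[0,0,0]]' --dr '[[0,0,0],[0,0,0],[0,0,0],[0,0,0],[0,0,0],[0,0,0]]' --claw '[1,1,1,1,1,1]'

```text
clock: 55.77
eef_pos: [0.6421, -0.2209, 0.1874]
tool_rot: [-0.132, 0.648, 0.742, 0.114]
wrist_force: [-0.3, 0.2, 0.1]
opening: 0.0006
grasp_force: 0.0
```

```bash
python3 - <<'E'
from h import *
x,R,o=pose();print(x,o["wrist_force"])
for c in ("side","scene"):
  bot.get_image(c);print(net("knee_knob",c),net("lid_handle",c))
R=Rdown(97.7)*Ro.from_euler('y',20,degrees=True)
for p in ([.04,-.238,.15],): plan(cab(*p),R)
E
```

```text
[ 0.64211619 -0.22091386  0.18741045] [-0.29591899  0.21540688  0.11870385]
[(0.59, [0.5967, 0.0159, 0.01]), (0.54, [0.6602, -0.2166, 0.1681]), (0.4, [0.7135, 0.0325, 0.3217])] [(0.59, [0.7121, 0.0345, 0.3212])]
[(0.72, [0.6594, -0.2158, 0.1641])] [(0.73, [0.7117, 0.0307, 0.3248])]
now [ 0.6421 -0.2215  0.1894] head 97.7 turn [0.01 0.   0.  ] shift [-0.58  1.37  1.88] n 2.4
```

Call:
send_rows --linear '[[-0.1,0.2,0.3],[-0.1,0.2,0.3],[-0.1,0.2,0.3],[0,0,0]]' --dr '[[0,0,0],[0,0,0],[0,0,0],[0,0,0]]' --claw '[1,1,1,1]'

```text
clock: 56.4
eef_pos: [0.6526, -0.2192, 0.1681]
tool_rot: [-0.133, 0.648, 0.741, 0.113]
wrist_force: [-2.0, 0.0, -0.3]
opening: 0.0001
grasp_force: 0.4
```

```bash
python3 - <<'E'
from h import *
x,R,o=pose();print(x,o["wrist_force"])
for c in ("side","scene"):
  bot.get_image(c);print(net("knee_knob",c),net("lid_handle",c))
E
```

```text
[ 0.65264301 -0.21924732  0.16806206] [-2.03765951  0.01220417 -0.2701969 ]
[] [(0.76, [0.6823, 0.0263, 0.3224])]
[(0.7, [0.6019, 0.0139, -0.0013]), (0.49, [0.6653, -0.2161, 0.144])] [(0.89, [0.6747, 0.0231, 0.3227]), (0.57, [0.6367, 0.0137, 0.3289])]
```

Call:
send_rows --linear '[[-0.2,0,-0.4],[-0.3,0,-0.6],[-0.5,0,-1],[-0.5,0,-1],[-0.5,0,-1],[-0.5,0,-1],[-0.5,0,-1],[-0.5,0,-1],[0,0,0],[0,0,0]]' --dr '[[0,0,0],[0,0,0],[0,0,0],[0,0,0],[0,0,0],[0,0,0],[0,0,0],[0,0,0],[0,0,0],[0,0,0]]' --claw '[1,1,1,1,1,1,1,1,1,1]'

```text
clock: 57.53
eef_pos: [0.6693, -0.333, 0.2788]
tool_rot: [-0.129, 0.648, 0.741, 0.115]
wrist_force: [-0.3, 0.1, 0.4]
opening: 0.0003
grasp_force: 0.0
```

```bash
python3 - <<'E'
from h import *
for c in ("side","scene"):
  bot.get_image(c);print(net("knee_knob",c),net("lid_handle",c))
E
```

```text
[(0.45, [0.6733, -0.213, 0.1226])] [(0.8, [0.6168, 0.0209, 0.3021])]
[(0.68, [0.5697, 0.0086, 0.2856]), (0.48, [0.6708, -0.2136, 0.1174])] [(0.93, [0.6056, 0.0161, 0.2952])]
```

Lid is sinking by itself. Wait, untilt meanwhile.

Call:
send_rows --linear '[[0,0,0],[0,0,0],[0,0,0],[0,0,0],[0,0,0],[0,0,0],[0,0,0],[0,0,0],[0,0,0],[0,0,0]]' --dr '[[0,-1,0],[0,-1,0],[0,-1,0],[0,-1,0],[0,0,0],[0,0,0],[0,0,0],[0,0,0],[0,0,0],[0,0,0]]' --claw '[1,1,1,1,1,1,1,1,1,1]'

```text
clock: 58.67
eef_pos: [0.6688, -0.3329, 0.277]
tool_rot: [-0.001, 0.659, 0.753, 0.0]
wrist_force: [0.1, -0.3, -0.1]
opening: 0.0004
grasp_force: 0.0
```

Call:
send_rows --linear '[[0,0,0],[0,0,0],[0,0,0],[0,0,0],[0,0,0],[0,0,0],[0,0,0],[0,0,0],[0,0,0],[0,0,0]]' --dr '[[0,0,0],[0,0,0],[0,0,0],[0,0,0],[0,0,0],[0,0,0],[0,0,0],[0,0,0],[0,0,0],[0,0,0]]' --claw '[1,1,1,1,1,1,1,1,1,1]'

```text
clock: 59.5
eef_pos: [0.6691, -0.3318, 0.2777]
tool_rot: [-0.0, 0.658, 0.753, 0.0]
wrist_force: [0.4, -0.0, -0.8]
opening: 0.0006
grasp_force: 0.0
```

Call:
send_rows --linear '[[0,0,0],[0,0,0],[0,0,0],[0,0,0],[0,0,0],[0,0,0],[0,0,0],[0,0,0],[0,0,0],[0,0,0]]' --dr '[[0,0,0],[0,0,0],[0,0,0],[0,0,0],[0,0,0],[0,0,0],[0,0,0],[0,0,0],[0,0,0],[0,0,0]]' --claw '[1,1,1,1,1,1,1,1,1,1]'

```text
clock: 60.33
eef_pos: [0.669, -0.3318, 0.2777]
tool_rot: [-0.0, 0.658, 0.753, -0.0]
wrist_force: [-0.8, -0.3, 0.7]
opening: 0.0004
grasp_force: 0.0
```

```bash
python3 - <<'E'
from h import *
for c in ("side","scene"):
  bot.get_image(c);print(net("lid_edge",c),net("lid_handle",c),net("tumbler1_mid",c))
plan([*cab(-.0694,0,0)[:2],.30],Rdown(97.7))
E
```

```text
[(0.73, [0.5036, 0.0019, 0.1716])] [(0.97, [0.531, 0.0075, 0.2063])] []
[(0.92, [0.5095, 0.0038, 0.1714])] [(0.91, [0.5292, 0.004, 0.2005])] []
now [ 0.669  -0.3319  0.2777] head 97.7 turn [ 0. -0. -0.] shift [17.64 -4.7  -1.12] n 18.3
```

Call:
send_rows --linear '[[0.97,-0.27,0],[0.97,-0.27,0],[0.97,-0.27,0],[0.97,-0.27,0],[0.97,-0.27,0],[0.97,-0.27,0],[0.97,-0.27,0],[0.97,-0.27,0],[0.97,-0.27,0],[0.97,-0.27,0]]' --dr '[[0,0,0],[0,0,0],[0,0,0],[0,0,0],[0,0,0],[0,0,0],[0,0,0],[0,0,0],[0,0,0],[0,0,0]]' --claw '[1,1,1,1,1,1,1,1,1,1]'

```text
clock: 61.57
eef_pos: [0.5891, -0.146, 0.2779]
tool_rot: [0.0, 0.658, 0.753, 0.0]
wrist_force: [-0.0, 0.7, -0.0]
opening: 0.0003
grasp_force: 0.0
```

Call:
send_rows --linear '[[0.97,-0.27,0],[0.97,-0.27,0],[0.97,-0.27,0],[0.97,-0.27,0],[0.97,-0.27,0],[0.97,-0.27,0],[0.97,-0.27,0],[0.97,-0.27,0],[0,0,0.7],[0,0,0.8]]' --dr '[[0,0,0],[0,0,0],[0,0,0],[0,0,0],[0,0,0],[0,0,0],[0,0,0],[0,0,0],[0,0,0],[0,0,0]]' --claw '[1,1,1,1,1,1,1,1,1,1]'

```text
clock: 62.4
eef_pos: [0.5265, 0.0022, 0.249]
tool_rot: [0.002, 0.657, 0.754, 0.001]
wrist_force: [0.4, -0.8, -0.3]
opening: 0.0007
grasp_force: 0.0
```

Call:
send_rows --linear '[[0,0,0.5],[0,0,0.4],[0,0,0.1],[0,0,0]]' --dr '[[0,0,0],[0,0,0],[0,0,0],[0,0,0]]' --claw '[1,1,1,1]'

```text
clock: 62.73
eef_pos: [0.5258, 0.001, 0.2271]
tool_rot: [-0.001, 0.658, 0.753, -0.0]
wrist_force: [0.3, -0.5, 0.5]
opening: 0.0003
grasp_force: 0.0
```

```bash
python3 - <<'E'
from h import *
plan([*cab(-.073,0,0)[:2],.20],Rdown(97.7))
E
```

```text
now [0.5258 0.001  0.2271] head 97.7 turn [-0.01 -0.   -0.01] shift [ 0.19 -0.01  1.36] n 1.4
```

Call:
send_rows --linear '[[0,0,0.2],[0,0,0.2],[0,0,0.2],[0,0,0.2],[0,0,0.2],[0,0,0.2],[0,0,0.1],[0,0,0]]' --dr '[[0,0,0],[0,0,0],[0,0,0],[0,0,0],[0,0,0],[0,0,0],[0,0,0],[0,0,0]]' --claw '[1,1,1,1,1,1,1,1]'

```text
clock: 63.4
eef_pos: [0.5238, 0.001, 0.2019]
tool_rot: [-0.001, 0.658, 0.753, -0.002]
wrist_force: [-4.8, -1.2, 6.5]
opening: 0.0005
grasp_force: 3.0
```

Call:
send_rows --linear '[[0,0,0.1],[0,0,0.1],[0,0,0]]' --dr '[[0,0,0],[0,0,0],[0,0,0]]' --claw '[1,1,1]'

```text
clock: 63.65
eef_pos: [0.524, 0.001, 0.2009]
tool_rot: [-0.001, 0.658, 0.753, -0.002]
wrist_force: [-10.6, -0.6, 24.8]
opening: 0.0005
grasp_force: 12.1
```

Call:
send_rows --linear '[[0,0,-0.1],[0,0,-0.2],[0,0,-0.4],[0,0,-0.8],[0,0,-1],[0,0,-1],[0,0,-1],[0,0,-1],[0,0,0],[0,0,0]]' --dr '[[0,0,0],[0,0,0],[0,0,0],[0,0,0],[0,0,0],[0,0,0],[0,0,0],[0,0,0],[0,0,0],[0,0,0]]' --claw '[1,1,1,1,1,1,1,1,1,1]'

```text
clock: 64.48
eef_pos: [0.5269, 0.0011, 0.3087]
tool_rot: [0.001, 0.658, 0.753, 0.001]
wrist_force: [-0.8, -0.4, 0.3]
opening: 0.0003
grasp_force: 0.0
```

```bash
python3 - <<'E'
from h import *
for c in ("side","scene"):
  bot.get_image(c);print(net("lid_edge",c),net("lid_handle",c),net("dowel_mid",c),net("rest_seat",c),net("tumbler1_mid",c))
print(pose()[2]["wrist_force"])
E
```

```text
[(0.66, [0.5034, 0.0013, 0.1555]), (0.27, [0.4412, -0.3776, 0.0505])] [(0.59, [0.5249, 0.0079, 0.1829])] [(0.66, [0.4416, -0.3777, 0.0539])] [(0.79, [0.4455, -0.3758, 0.0434])] [(0.46, [0.6373, 0.4555, -0.0008])]
[(0.84, [0.5054, -0.0001, 0.1511])] [(0.96, [0.5207, 0.0032, 0.1837]), (0.4, [0.5616, 0.3402, 0.0013]), (0.27, [0.7716, 0.0996, 0.0021])] [(0.56, [0.4395, -0.3782, 0.0465])] [(0.77, [0.4392, -0.3737, 0.0412]), (0.65, [0.44, -0.3763, 0.0465])] []
[-0.11532467 -0.08014743  0.22566532]
```

```bash
python3 -c "
from rig import bot
print(bot.finish_job())"
```

```text
the job is handed in; nothing more can be done
None
```

I handed the job in at about 65 s of the 208 s allowed; no verdict came back. Both tumblers present were stood in the cabinet, the lid was pressed shut and stayed down when I let go, and the dowel is back in its rest. No bystander looked disturbed; I couldn't read the catch, and didn't re-check the tumblers under the glass.

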